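# Turn a wet sharpening stone over and lean it on its drying easel

## Robot

A 6-joint arm with a two-finger parallel gripper is mounted at the origin on a cart in front of the work surface, level with it; the furniture and walls round the work are solid. World frame = base frame: x ahead of the robot, y to its left, z up, the work surface at z = 0. Lengths are in m, angles in rad, forces in N, time in s.
With the tool pointing down it reaches from about 0.425 to 1.125 m from the base axis. Payload 14.9 kg.
Tool frame: the origin (TCP) lies between the finger pads; the fingertips stand 11 mm ahead of it and the grasp point (between the pads) lies 8 mm behind it (bot.tcp_to_tips is the distance from the TCP to the fingertips, in m); z points along the fingers, y is the direction in which the jaws open and shut (so a half turn about z gives the same grasp; the last joint's range is limited). The gripper opens to 91 mm and grips with 3 to 60 N. Pads are 32 mm wide; open, the fingers measure 118 mm over their backs; the gripper's body (76 mm by 178 mm) begins 60 mm behind the grasp point.
Start: joints at [1.175, 0.379, 1.734, -0, 1.028, -0.033], TCP at [0.248, 0.654, 0.225] pointing down, gripper open.
Joint ranges: [-2.77, 2.77], [-0.74, 2.19], [0, 2.66], [-1.06, 4.2], [0.31, 2.87], [-3.08, 3.08]. Speed limits (rad/s): [1.89, 1.89, 2.39, 3.14, 3.14, 3.14].

## Interface

Orientations are given as a unit quaternion [x, y, z, w].
In Python, from station import bot gives the robot as it stands.
- The arm moves only by the tool carry_out, never from a script. Its argument "series" is text: rows parted by semicolons, each of 7 numbers parted by spaces: the shift along the tool's x, y, z in m, then the turn, a rotation vector about the tool's x, y, z in units of 10 degrees (1.0 is 10 degrees), then the opening, from 0 (shut) to 1 (fully open). In form: x y z ax ay az fingers; .... A call has 1 to 8 rows; each row is the pose to reach, as a shift and turn from the pose commanded when the call began, along the tool's axes at that moment; what a row does not reach only later rows make up. A row lasts 1/8 s, in which the tool goes at most 62.5 mm and 10.7 degrees, less where a joint would pass 70% of its speed; a pose out of reach is approached as far as the arm can. A call with a gripper value outside its range is refused whole. The fingers move at their own pace and stop on an object; "newtons" is the grip in N (left out, the last holds). Time passes only in rows, so rows that repeat a pose let the fingers close. It gives the time, the measured TCP pose, the force and the opening at its end, in the units of the state.
- bot.read_state(): the state, without advancing time (a new reading comes with each control period).
- bot.snapshot(name): name is "scene" or "side" or "wrist"; returns the picture (384x512x3 uint8, red, green, blue); there is no depth.
- bot.camera_info(name): a dict with "fov_y" (degrees; the focal length in pixels is half the picture's height over the tangent of half this angle, whatever the lens; pixels are square), "cx", "cy" (the principal point, pixels), "rvec" (rotation vector, rad) and "tvec" (3), from world to camera coordinates, as OpenCV has them; the wrist camera has in their place "tool_from_camera" (4x4, takes a point from camera to tool coordinates, whose origin is the TCP and whose axes are the flange's). Camera axes: x right, y down, z forward; pixel columns grow to the right and rows downward; lengths in m; the calibration is good to about 2 mm. A picture is of the moment at which its call begins: read the wrist's pose just before it. camera_info takes no time and is no camera call.
- bot.hand_in(): hands the job in, once; it reports no verdict.
The state is a dict: "t": time; "joint_pos": joint angles; "qvel": joint speeds; "effort": joint torques, N m; "tool_pos": TCP position; "tool_rot": TCP orientation; "wrist_force": force on the tool from outside, world axes, zero at the start; "wrist_torque": the same for the moment, N m; "opening": finger opening in m.
Only numpy, scipy, OpenCV 4.12 (cv2) and the standard library are available. Lean on these libraries where they do the work, as an engineer would, in place of code of your own. Each camera call takes 0.05 s, during which the arm holds its last target.

## Task

The two-sided sharpening stone lies pale face up. Prop it on the sloping block, pale face still up, and let go; then take it again by its raised end and lean it on the drying easel the other way round: pale face flat against the rest, wet dark face outward, standing on its short end on the ledge, straight and about in the middle. The ledge's height is unknown, so feel for it, set the brittle stone down gently and let go only once it stands there; leave the other things where they are.

Things in the scene. Friction and masses are not known exactly. Their poses are not given: they have to be found in the camera images.
- stone: Loose two-sided sharpening stone, a slab 150 x 56 x 12 mm, about 0.2 kg; one large face pale cream, the other dark charcoal. Origin at the middle of the dark face; x along the 150 mm length, y across the 56 mm width, z through the thickness from dark face to pale face. Starts flat on the bench, pale face (z) up.
- wedge_slope: Sloping board of the fixed wooden block: upper face 100 mm long, 34 mm wide, so fingers holding the stone by its long edges pass on both sides. It climbs at 45 degrees. Origin on the upper face at its lower end, mid-width, 24 mm over the bench, at the foot of a 12 mm high ledge that stops the stone; x up the slope, y level, z out of the board.
- slope_top (a point): Middle of the sloping board's top end, on its upper face. A stone standing on the block's ledge sticks out 50 mm past it. The block's base is 116 x 50 x 12 mm.
- easel: The fixed drying easel: dark wooden base 125 x 88 x 10 mm carrying the leaning rest; about 130 mm high. Origin under the base; x toward its back (the way the stone leans), y level across, z up.
- easel_rest: The easel's rest: wooden frame 88 mm wide, 125 mm long, leaning back 20 degrees from upright. Origin on its front face at the lower end, mid-width, 12 mm over the bench; z up along the face, y level across, x into the rest (square to the face, away from where the stone goes).
- rest_top (a point): Middle of the rest's top end, on its front face. Lower down an aluminium ledge (28 mm clear depth, with a 7 mm high lip along its front) stands square to the face for the stone's foot. It is clamped firmly at an unknown height: its top lies 88 to 113 mm below this point along the rest, so it must be felt for.
- film_can: Loose bystander: film can (black, grey cap, 33 mm across, 54 mm tall). Origin at the centre of its underside, z up.
- cork_a: Loose bystander: cork bung (41 mm across, 26 mm tall). Origin at the centre of its underside, z up.
- solder_spool: Loose bystander: solder spool (grey-white, 42 mm across, 22 mm tall). Origin at the centre of its underside, z up.
- flux_jar: Loose bystander: small jar (green lid, 45 mm across, 46 mm tall). Origin at the centre of its underside, z up.
- spray_bottle: Loose bystander: slim spray bottle (41 mm across, 130 mm tall). Origin at the centre of its underside, z up.
Not all that is in view belongs to the job. What is shaped like the part that bears wedge_slope but yellow is not meant.

How it is judged:
By the outcome, as a careful person would: the job done as asked, in the order asked, and still so for the second after the job is handed in, with the robot touching nothing.
It also fails if it takes over 67 s, if anything falls off the work surface, if the arm or the gripper's body presses on something with over 40 N, if the wrist force passes 120 N, or if a joint passes its speed limit or range.

## Working session

There is one attempt and no reset: what is moved stays moved. The work goes in short steps, Python scripts to look and compute and a tool call to move; the robot and the scene stay as the last step left them, time stands still between calls to the robot, and variables do not carry over. Pictures are saved under pics/ and viewed, and the job is handed in when it is done.

Besides the shell and the picture viewer there is one more tool, called after ">>>" as a command line: name --argument value ..., lists and objects as JSON in quotes. carry_out: Moves the arm, as the interface text tells. Its arguments: {"type":"object","properties":{"series":{"type":"string"},"newtons":{"type":"number"}},"required":["series"]}

```bash
mkdir -p pics; ls
python3 - <<'E'
from station import bot
import cv2, json
print(bot.read_state())
for n in ["scene","side","wrist"]:
    print(n, bot.camera_info(n))
    im=bot.snapshot(n); cv2.imwrite(f"pics/{n}0.png",im[:,:,::-1])
print(bot.tcp_to_tips)
E
```

```text
pics
{'t': 0.0, 'joint_pos': array([ 1.17469311e+00,  3.79436322e-01,  1.73474712e+00, -2.97990916e-05,
        1.02845686e+00, -3.33362058e-02]), 'qvel': array([ 0.00024605,  0.00013565,  0.0004039 ,  0.00199071, -0.00210084,
       -0.00029318]), 'effort': array([-1.62987581e-03, -7.63734555e+01, -4.34362972e+01,  6.49788533e-02,
        4.25153004e-02, -6.52396034e-05]), 'tool_pos': array([0.24830101, 0.6540998 , 0.2242855 ]), 'tool_rot': array([ 1.80382958e-01,  9.83596317e-01, -5.14513570e-04, -9.91485994e-05]), 'wrist_force': array([ 0.42006497,  0.03021954, -0.1356063 ]), 'wrist_torque': array([0.01203325, 0.03629242, 0.07503422]), 'opening': 0.09127717979400836}
scene {'fov_y': 50.74418047017233, 'cx': 269.04637451523547, 'cy': 191.494922138966, 'rvec': array([ 2.35733082, -0.72262203,  0.25025917]), 'tvec': array([-0.38335071,  0.34965913,  0.89322498])}
side {'fov_y': 52.228181281718484, 'cx': 251.3992966030385, 'cy': 188.97096891701995, 'rvec': array([ 2.33033692, -0.69978714,  0.25417229]), 'tvec': array([-0.3941348 ,  0.3407852 ,  0.72478557])}
wrist {'fov_y': 61.73838704674964, 'cx': 252.67596245257096, 'cy': 188.5716301758683, 'tool_from_camera': array([[ 4.65702292e-04, -9.62136716e-01, -2.72566915e-01,
         7.63090076e-02],
       [ 9.99999426e-01,  1.85131295e-04,  1.05508186e-03,
         1.18023527e-03],
       [-9.64672335e-04, -2.72567250e-01,  9.62136250e-01,
        -1.58642726e-01],
       [ 0.00000000e+00,  0.00000000e+00,  0.00000000e+00,
         1.00000000e+00]])}
0.011
```

View pics/scene0.png

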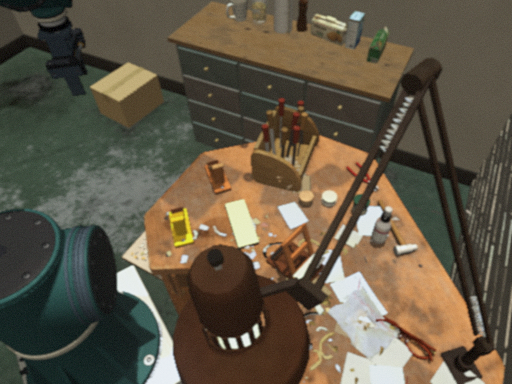

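View pics/side0.png

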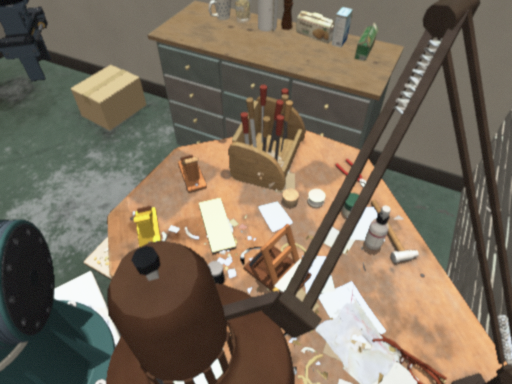

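View pics/wrist0.png

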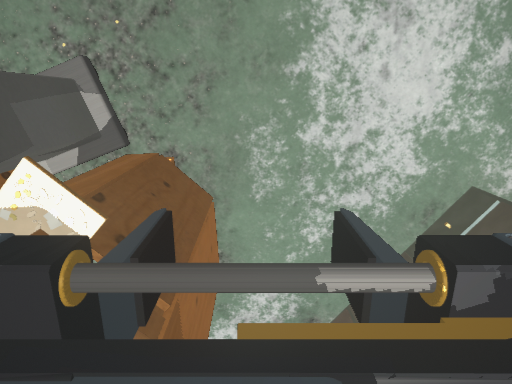

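```bash
cat > h.py <<'E'
import numpy as np, cv2
from scipy.spatial.transform import Rotation as R
from station import bot
def K(ci):
    f=192/np.tan(np.radians(ci['fov_y']/2)); return np.array([[f,0,ci['cx']],[0,f,ci['cy']],[0,0,1.]])
def ext(name,st=None):
    ci=bot.camera_info(name)
    if name=='wrist':
        T=np.eye(4);T[:3,:3]=R.from_quat(st['tool_rot']).as_matrix();T[:3,3]=st['tool_pos']
        M=np.linalg.inv(T@ci['tool_from_camera'])
        return K(ci),M[:3,:3],M[:3,3]
    return K(ci),R.from_rotvec(ci['rvec']).as_matrix(),np.array(ci['tvec'])
def proj(e,P):
    k,r,t=e; c=(np.atleast_2d(P)@r.T+t)@k.T; return c[:,:2]/c[:,2:]
def ray(e,uv):
    k,r,t=e; uv=np.atleast_2d(uv); d=np.linalg.solve(k,np.c_[uv,np.ones(len(uv))].T).T@r; o=-r.T@t; return o,d
def onz(e,uv,z):
    o,d=ray(e,uv); s=(z-o[2])/d[:,2]; return o+d*s[:,None]
def tri(e1,u1,e2,u2):
    o1,d1=ray(e1,u1);o2,d2=ray(e2,u2);d1=d1[0]/np.linalg.norm(d1);d2=d2[0]/np.linalg.norm(d2)
    A=np.c_[d1,-d2];s=np.linalg.lstsq(A,o2-o1,rcond=None)[0]
    a=o1+d1*s[0];b=o2+d2*s[1];return (a+b)/2,np.linalg.norm(a-b)
E
python3 - <<'E'
from h import *
for n,c in [("scene",(140,130,400,290)),("side",(100,120,400,300))]:
    im=cv2.imread(f"pics/{n}0.png")[c[1]:c[3],c[0]:c[2]]
    im=cv2.resize(im,None,fx=2.66 if n=='side' else 3,fy=2.66 if n=='side' else 3,interpolation=cv2.INTER_CUBIC); cv2.imwrite(f"pics/{n}0z.png",im)
    e=ext(n); print(n,'cam',ray(e,[[1,1]])[0])
e=ext("scene");print(onz(e,[[226,203],[242,200],[242,246],[259,240],[217,190],[295,270],[180,240]],0.0).round(3))
E
```

```text
scene cam [ 0.15596997 -0.46770598  0.9077415 ]
side cam [ 0.2114661  -0.40785391  0.76532881]
[[ 0.445  0.195  0.   ]
 [ 0.489  0.178  0.   ]
 [ 0.408  0.047  0.   ]
 [ 0.455  0.037 -0.   ]
 [ 0.448  0.251  0.   ]
 [ 0.481 -0.088  0.   ]
 [ 0.282  0.155  0.   ]]
```

View pics/scene0z.png

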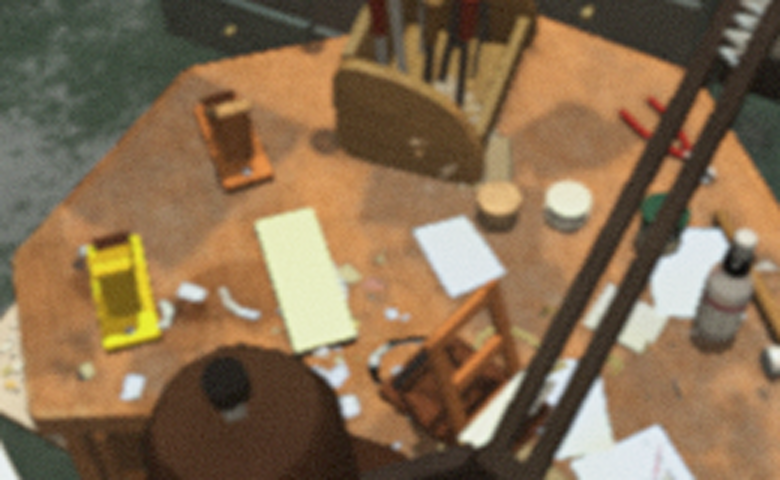

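View pics/side0z.png

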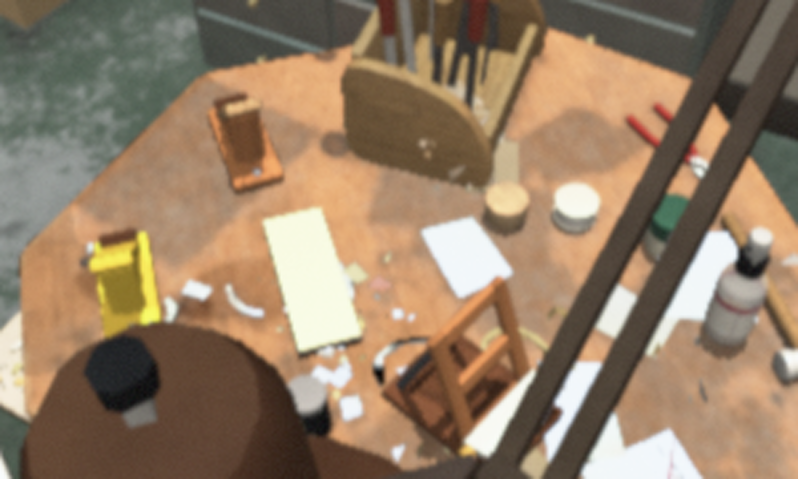

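Run:
```python
from h import *
a=ext("scene");b=ext("side")
for n,u,v in [("knob",(215,258),(146,260)),("joint",(312,290),(293,308)),("elbow",(426,72),(448,14)),("base",(467,360),(505,398)),("wedgetop?",(218,167),(190,161)),("easel l top",(281,251),(263,250)),("easel r top",(304,229),(290,227)),("wedge ledge",(215,163),(185,157)),
 ("wedge base r",(230,190),(205,187)),("wedge base l",(214,193),(189,191))]:
    print(n,tri(a,u,b,v))
def Z(n,l,ox,oy,s,z):
    print(n,onz(a if s==3 else b,[[ox+x/s,oy+y/s] for x,y in l],z).round(3).tolist())
Z("stone",[(256,219),(311,208),(355,338),(297,353)],140,130,3,.012)
Z("stone",[(263,219),(321,207),(360,337),(303,350)],100,120,2.66,.012)
Z("yellowbase",[(104,348),(158,335),(138,235)],140,130,3,.012)
Z("wedgebase",[(224,190),(271,175)],140,130,3,.012)
Z("wedgebase",[(237,190),(283,178)],100,120,2.66,.012)
Z("cork",[(500,190)],140,130,3,.026)
Z("spool",[(569,190)],140,130,3,.022)
Z("jar",[(665,207)],140,130,3,.046)
Z("bottle",[(718,340)],140,130,3,.0)
Z("can",[(308,390)],100,120,2.66,.054)
```

```text
knob (array([ 0.22555499, -0.26135324,  0.55019851]), np.float64(0.0009245006389002837))
joint (array([ 0.32515282, -0.30199863,  0.4335633 ]), np.float64(0.005753839353497374))
elbow (array([ 0.60876953, -0.17953968,  0.57700486]), np.float64(0.005216945286579567))
base (array([ 0.52410237, -0.46939562,  0.24951552]), np.float64(0.005750675428099098))
wedgetop? (array([0.44093019, 0.20466456, 0.14247661]), np.float64(0.002026968971481912))
easel l top (array([ 0.30175087, -0.27586419,  0.51401864]), np.float64(0.007264428159055419))
easel r top (array([ 0.39907747, -0.19867474,  0.38238573]), np.float64(0.0020433627112331873))
wedge ledge (array([0.42891255, 0.19483872, 0.17109581]), np.float64(0.005532382577886032))
wedge base r (array([0.45535768, 0.17764187, 0.06838196]), np.float64(0.0012089677385371952))
wedge base l (array([ 0.44459866,  0.26776758, -0.0262018 ]), np.float64(0.0033704718327978002))
stone [[0.44, 0.187, 0.012], [0.489, 0.169, 0.012], [0.445, 0.025, 0.012], [0.396, 0.04, 0.012]]
stone [[0.438, 0.189, 0.012], [0.491, 0.171, 0.012], [0.445, 0.027, 0.012], [0.398, 0.042, 0.012]]
yellowbase [[0.26, 0.138, 0.012], [0.305, 0.124, 0.012], [0.34, 0.232, 0.012]]
wedgebase [[0.432, 0.235, 0.012], [0.479, 0.226, 0.012]]
wedgebase [[0.435, 0.234, 0.012], [0.479, 0.224, 0.012]]
cork [[0.642, 0.078, 0.026]]
spool [[0.698, 0.044, 0.022]]
jar [[0.742, -0.035, 0.046]]
bottle [[0.711, -0.149, 0.0]]
can [[0.373, -0.016, 0.054]]
```

>>> carry_out --series "-0.036 -0.034 -0.02 0 0 0 1; -0.072 -0.068 -0.04 0 0 0 1; -0.108 -0.102 -0.06 0 0 0 1; -0.144 -0.136 -0.08 0 0 0 1; -0.18 -0.17 -0.1 0 0 0 1; -0.216 -0.204 -0.12 0 0 0 1; -0.252 -0.238 -0.14 0 0 0 1; -0.283 -0.267 -0.15 0 0 0 1"

```text
t: 1.15
tool_pos: [0.4189, 0.3029, 0.376]
tool_rot: [0.181, 0.984, 0.0, 0.0]
wrist_force: [0.7, 0.5, 0.1]
opening: 0.0911
```

```bash
cat >> h.py <<'E'
import json,os
def snap(n,tag,crop=None,s=1):
    st=bot.read_state(); im=bot.snapshot(n)
    cv2.imwrite(f"pics/{tag}_raw.png",im[:,:,::-1]); 
    json.dump({k:np.asarray(v).tolist() for k,v in st.items()},open(f"pics/{tag}.json","w"))
    o=im[:,:,::-1]
    if crop: o=o[crop[1]:crop[3],crop[0]:crop[2]]
    o=cv2.resize(o,None,fx=s,fy=s,interpolation=cv2.INTER_CUBIC); cv2.imwrite(f"pics/{tag}.png",o)
    with open("states.jsonl","a") as f: f.write(json.dumps({k:np.asarray(v).tolist() for k,v in st.items()})+"\n")
    return st
def ld(tag): return {k:np.array(v) for k,v in json.load(open(f"pics/{tag}.json")).items()}
E
python3 - <<'E'
from h import *
st=snap("wrist","w1",None,1.5); print(st['joint_pos'])
E
```

```text
[ 5.80980080e-01 -7.70527667e-02  1.97539379e+00 -7.64008972e-05
  1.24201249e+00 -6.26729296e-01]
```

View pics/w1.png

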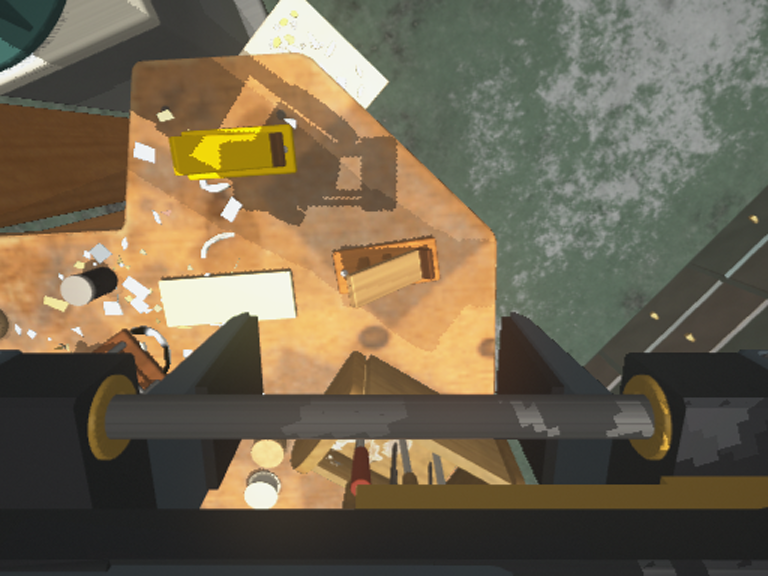

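Run:
```python
import cv2
im=cv2.imread("pics/w1_raw.png")
cv2.imwrite("pics/w1a.png",cv2.resize(im[145:215,210:310],None,fx=7,fy=7,interpolation=cv2.INTER_CUBIC))
cv2.imwrite("pics/w1b.png",cv2.resize(im[160:260,0:210],None,fx=3.8,fy=3.8,interpolation=cv2.INTER_CUBIC))
```

```text
(no output)
```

View pics/w1a.png

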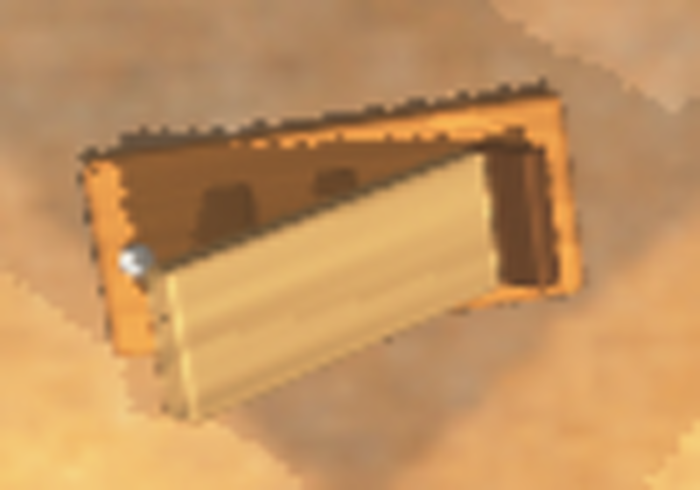

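View pics/w1b.png

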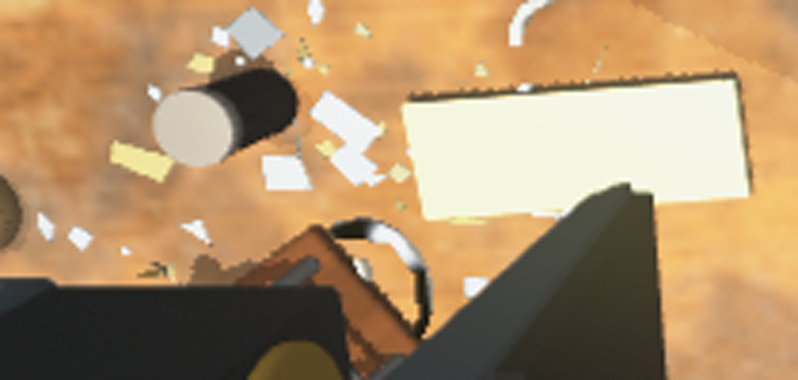

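Run:
```python
from h import *
from scipy.optimize import least_squares
st=ld("w1"); e=ext("wrist",st)
bc=np.array([(85,155),(560,95),(580,290),(118,355)])/7+[210,145]
B=onz(e,bc,.012); print(B.round(4), [np.linalg.norm(B[i]-B[(i+1)%4]).round(4) for i in range(4)])
bt=np.array([(172,270),(195,420)])/7+[210,145]; bl=np.array([(482,152),(500,288)])/7+[210,145]
h=.024+.1*np.sin(np.pi/4)
print(onz(e,bt,h).round(4),onz(e,bl,.024).round(4))
def res(p):
    x,y,th=p; u=np.array([np.cos(th),np.sin(th),0]);v=np.array([-u[1],u[0],0]);o=np.array([x,y,.024])
    c=[];a=.1*np.sqrt(.5)
    # u: up slope horizontally; v = left; 
    for d in (-1,1):
        c.append(o+u*a+[0,0,a]-v*.017*d) 
    for d in (-1,1): c.append(o-v*.017*d)
    return (proj(e,np.array(c))-np.r_[bt,bl]).ravel()
best=None
for th in np.radians([-100,-80,80,100]):
    r=least_squares(res,[.46,.33,th])
    if best is None or r.cost<best.cost: best=r
print(best.x,np.degrees(best.x[2]),best.fun.round(2))
x,y,th=best.x;u=np.array([np.cos(th),np.sin(th)]);v=np.array([-u[1],u[0]])
print("base in wedge coords",[( (b[:2]-[x,y])@u,(b[:2]-[x,y])@v) for b in B])
sc=np.array([(405,103),(735,77),(750,195),(425,219)])/3.8+[0,160]
S=onz(e,sc,.012);print(S.round(4),S.mean(0),[np.linalg.norm(S[i]-S[(i+1)%4]).round(4) for i in range(4)])
d=S[1]+S[2]-S[0]-S[3];print(np.degrees(np.arctan2(d[1],d[0])))
cc=np.array([(193,128)])/3.8+[0,160];print('can',onz(e,cc,.054))
```

```text
[[0.4344 0.245  0.012 ]
 [0.4608 0.355  0.012 ]
 [0.5076 0.344  0.012 ]
 [0.4832 0.2337 0.012 ]] [np.float64(0.1131), np.float64(0.0481), np.float64(0.113), np.float64(0.0501)]
[[0.449  0.2661 0.0947]
 [0.4804 0.2587 0.0947]] [[0.4644 0.3332 0.024 ]
 [0.4967 0.3263 0.024 ]]
[ 0.48163415  0.33031729 -1.80811642] -103.59743961200112 [  2.86  22.36  -3.73 -21.61   2.89  20.18  -1.78 -19.28]
base in wedge coords [(np.float64(0.09402262176133866), np.float64(-0.025828104181600784)), (np.float64(-0.019080291309635098), np.float64(-0.026063860587391127)), (np.float64(-0.0194170234708545), np.float64(0.021995814317884218)), (np.float64(0.09354150834780202), np.float64(0.02423738945932937))]
[[0.397  0.0497 0.012 ]
 [0.4381 0.1914 0.012 ]
 [0.4912 0.1756 0.012 ]
 [0.4492 0.0323 0.012 ]] [0.44389218 0.11225261 0.012     ] [np.float64(0.1476), np.float64(0.0554), np.float64(0.1493), np.float64(0.055)]
73.73827882089066
can [[ 0.37164731 -0.01404141  0.054     ]]
```

Run:
```python
from h import *
e=ext("scene"); 
b=onz(e,[[252,178],[297,188],[318,150],[316,160]],0);print(b.round(3))
# project vertical heights at front-edge mid and at the middle of holder
for c in [b[0],b[1],b[2],(b[0]+b[2])/2, (b[0]+b[1])/2]:
    print(c.round(3),[proj(e,c+[0,0,h])[0].round(0).tolist() for h in (0,.05,.1,.15,.2,.25)])
c=e[1].T
for n,uv,uv2 in [("screwtop",(282,100),(264,87)),("s2",(301,102),(285,93)),("s3",(265,127),(245,115)),("platetop",(252,148),(230,145))]:
    print(n,tri(e,uv,ext("side"),uv2))
```

```text
[[ 0.557  0.233  0.   ]
 [ 0.645  0.126  0.   ]
 [ 0.794  0.215 -0.   ]
 [ 0.762  0.184  0.   ]]
[0.557 0.233 0.   ] [[252.0, 178.0], [251.0, 167.0], [251.0, 154.0], [250.0, 141.0], [249.0, 127.0], [248.0, 112.0]]
[0.645 0.126 0.   ] [[297.0, 188.0], [298.0, 177.0], [299.0, 164.0], [300.0, 151.0], [301.0, 137.0], [302.0, 122.0]]
[ 0.794  0.215 -0.   ] [[318.0, 150.0], [319.0, 138.0], [321.0, 126.0], [322.0, 113.0], [324.0, 99.0], [326.0, 84.0]]
[ 0.676  0.224 -0.   ] [[286.0, 164.0], [286.0, 152.0], [287.0, 140.0], [287.0, 127.0], [288.0, 113.0], [288.0, 97.0]]
[0.601 0.18  0.   ] [[274.0, 183.0], [274.0, 172.0], [274.0, 159.0], [274.0, 146.0], [274.0, 132.0], [274.0, 117.0]]
screwtop (array([0.68071525, 0.25960291, 0.21721293]), np.float64(0.0008156597430613877))
s2 (array([0.79848223, 0.32292535, 0.1180221 ]), np.float64(0.0019847402351094658))
s3 (array([0.58227628, 0.19322091, 0.21772594]), np.float64(0.0012243320351416108))
platetop (array([ 0.63515701,  0.36246604, -0.02376815]), np.float64(0.005856311692324626))
```

>>> carry_out --series "-0.04 -0.036 0 0 0 0 1; -0.08 -0.072 0 0 0 0 1; -0.12 -0.108 0 0 0 0 1; -0.16 -0.144 0 0 0 0 1; -0.2 -0.18 0 0 0 0 1; -0.212 -0.19 0 0 0 0 1"

```text
t: 1.95
tool_pos: [0.5497, 0.0493, 0.3746]
tool_rot: [0.182, 0.983, -0.0, -0.0]
wrist_force: [-0.1, 1.3, 0.2]
opening: 0.0909
```

Run:
```python
from h import *
st=snap("wrist","w2",None,1.5); print(st['joint_pos'],st['tool_pos'])
```

```text
[ 4.73091925e-02 -1.02446617e-02  1.91394919e+00 -2.02942160e-04
  1.23833832e+00 -1.15820206e+00] [0.54973896 0.04930372 0.3746319 ]
```

View pics/w2.png

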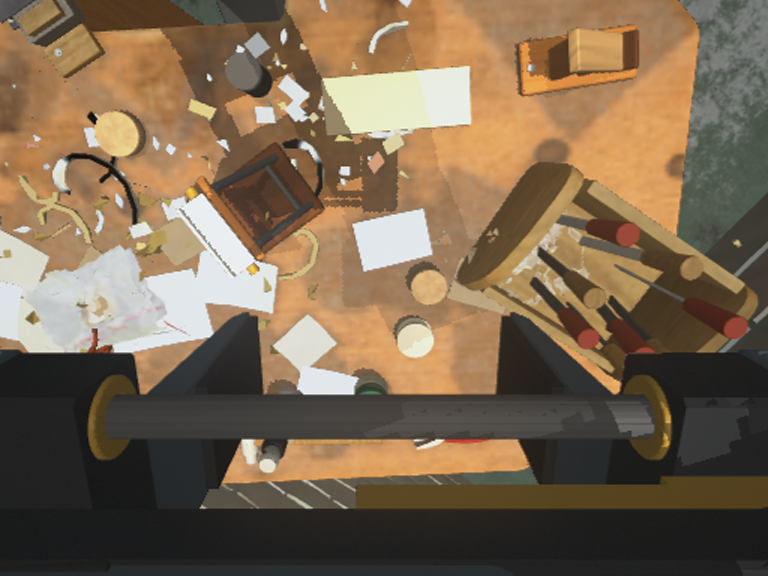

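Run:
```python
import cv2
im=cv2.imread("pics/w2_raw.png")
cv2.imwrite("pics/w2a.png",cv2.resize(im[85:195,105:225],None,fx=6,fy=6,interpolation=cv2.INTER_CUBIC)[:600])
```

```text
(no output)
```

View pics/w2a.png

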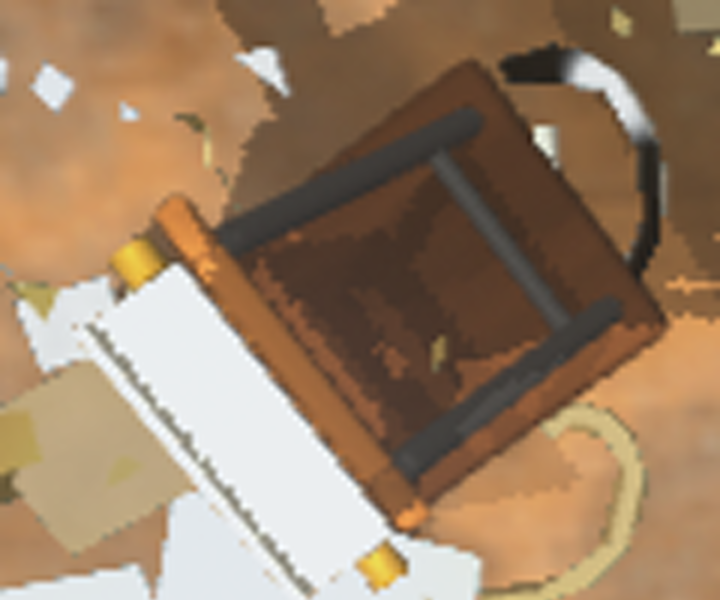

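Run:
```python
from h import *
st=ld("w2"); e=ext("wrist",st)
f=lambda l:np.array(l)/6+[105,85]
B=onz(e,f([(470,62),(667,322)]),.010);print('base back',B.round(4),np.linalg.norm(B[0]-B[1]))
d=B[1]-B[0];print(np.degrees(np.arctan2(d[1],d[0])))
T=onz(e,f([(160,213),(393,525)]),.1295);print('top front edge',T.round(4),np.linalg.norm(T[0]-T[1]),T.mean(0))
d=T[1]-T[0];print(np.degrees(np.arctan2(d[1],d[0])))
T=onz(e,f([(182,200),(424,512)]),.1295);print('top back edge',T.round(4),np.linalg.norm(T[0]-T[1]),T.mean(0))
for h in (.025,.035,.045):
    L=onz(e,f([(100,320),(180,262),(388,530),(305,592)]),h);print(h,L.round(4).tolist(),np.linalg.norm(L[1]-L[2]),np.linalg.norm(L[1]-L[0]))
# stone recheck
sc=np.array([(323,79),(470,67),(471,124),(331,135)])/1.5
S=onz(e,sc,.012);print(S.round(4),S.mean(0))
k=f([(135,262),(383,566)]);print('knobs',onz(e,k,.04).round(3))
g=lambda l,h:onz(e,np.array(l)/1.5,h).round(3).tolist()
print('can',g([(240,70)],.054),'cork',g([(429,284)],.026),'cork?',g([(118,132)],.026),'spool',g([(414,334)],.022))
print('holder',g([(568,164),(460,285)],.12),g([(748,295)],.12),'red tops',g([(628,233),(588,338),(735,326)],.2))
```

```text
base back [[ 4.370e-01 -2.210e-02  1.000e-02]
 [ 5.177e-01 -1.000e-04  1.000e-02]] 0.08356440698719907
15.233920492316305
top front edge [[ 0.4511 -0.071   0.1295]
 [ 0.5279 -0.054   0.1295]] 0.07864839746650383 [ 0.48950265 -0.06253257  0.1295    ]
12.483832980638782
top back edge [[ 0.4504 -0.0656  0.1295]
 [ 0.5277 -0.0466  0.1295]] 0.07960419899595521 [ 0.48902131 -0.05613088  0.1295    ]
0.025 [[0.463, -0.1367, 0.025], [0.457, -0.1103, 0.025], [0.5413, -0.09, 0.025], [0.549, -0.1185, 0.025]] 0.08677617575508798 0.027044478957794434
0.035 [[0.4633, -0.1325, 0.035], [0.4574, -0.1066, 0.035], [0.5401, -0.0867, 0.035], [0.5477, -0.1146, 0.035]] 0.08506898930124779 0.026512420847072667
0.045 [[0.4636, -0.1283, 0.045], [0.4578, -0.1029, 0.045], [0.5389, -0.0834, 0.045], [0.5463, -0.1107, 0.045]] 0.08336180284740768 0.02598036273635093
[[0.398  0.0487 0.012 ]
 [0.4401 0.1901 0.012 ]
 [0.492  0.1743 0.012 ]
 [0.4506 0.0357 0.012 ]] [0.44517852 0.11220795 0.012     ]
knobs [[ 0.454 -0.115  0.04 ]
 [ 0.548 -0.09   0.04 ]]
can [[0.37, -0.017, 0.054]] cork [[0.634, 0.077, 0.026]] cork? [[0.372, -0.162, 0.026]] spool [[0.685, 0.042, 0.022]]
holder [[0.548, 0.22, 0.12], [0.616, 0.103, 0.12]] [[0.717, 0.342, 0.12]] red tops [[0.595, 0.22, 0.2], [0.662, 0.174, 0.2], [0.692, 0.278, 0.2]]
```

```bash
cat >> h.py <<'E'
def pose_from(z,y):
    """rotation matrix with tool z and approx tool y"""
    z=np.array(z,float);z/=np.linalg.norm(z);y=np.array(y,float);y-=z*(y@z);y/=np.linalg.norm(y)
    return np.c_[np.cross(y,z),y,z]
def tilted(yaw_deg,tilt_deg):
    """tool x horizontal yaw, tool down, then turn about tool y"""
    a=np.radians(yaw_deg);x=np.array([np.cos(a),np.sin(a),0]);z=np.array([0,0,-1.]);y=np.cross(z,x)
    return np.c_[x,y,z]@R.from_euler('y',tilt_deg,degrees=True).as_matrix()
def rel(st,p,M,n=None):
    R0=R.from_quat(st['tool_rot']).as_matrix(); d=R0.T@(np.array(p)-st['tool_pos']); rv=np.degrees(R.from_matrix(R0.T@M).as_rotvec())/10
    print('shift',d.round(4),'turn',rv.round(3),'rows>=',max(np.linalg.norm(d)/.0625,np.linalg.norm(rv)/1.07).round(2))
    return d,rv
def rows(d,rv,n,op=1):
    print('; '.join(' '.join(f'{v:.3g}' for v in np.r_[d*i/n,rv*i/n].round(4))+f' {op}' for i in range(1,n+1)))
E
python3 - <<'E'
from h import *
st=bot.read_state()
d,rv=rel(st,[.4445,.112,.15],tilted(73.7,25)); rows(d,rv,8)
E
```

```text
shift [0.1209 0.0211 0.2246] turn [-1.864  2.018  8.392] rows>= 8.25
0.0151 0.0026 0.0281 -0.233 0.252 1.05 1; 0.0302 0.0053 0.0562 -0.466 0.504 2.1 1; 0.0453 0.0079 0.0842 -0.699 0.757 3.15 1; 0.0604 0.0105 0.112 -0.932 1.01 4.2 1; 0.0755 0.0132 0.14 -1.16 1.26 5.24 1; 0.0907 0.0158 0.169 -1.4 1.51 6.29 1; 0.106 0.0184 0.197 -1.63 1.77 7.34 1; 0.121 0.0211 0.225 -1.86 2.02 8.39 1
```

>>> carry_out --series "0.015 0.0026 0.028 -0.23 0.25 1.05 1; 0.03 0.005 0.056 -0.47 0.5 2.1 1; 0.045 0.008 0.084 -0.7 0.76 3.15 1; 0.06 0.0105 0.112 -0.93 1.01 4.2 1; 0.075 0.013 0.14 -1.16 1.26 5.24 1; 0.091 0.016 0.168 -1.4 1.51 6.29 1; 0.106 0.018 0.197 -1.63 1.77 7.34 1; 0.121 0.021 0.225 -1.86 2.02 8.39 1"

```text
t: 3.0
tool_pos: [0.4424, 0.1151, 0.1492]
tool_rot: [0.771, 0.601, 0.17, -0.128]
wrist_force: [0.2, 0.3, -0.6]
opening: 0.0914
```

Run:
```python
from h import *
st=snap("wrist","w3",None,1.5); print(st['joint_pos'],st['tool_pos'],st['wrist_force'],st['wrist_torque'])
rel(st,[.4445,.112,.15],tilted(73.7,25))
```

```text
[-0.02806515  0.08960572  2.3365946   0.65733654  0.72288826 -0.28347562] [0.44243915 0.11512139 0.14924195] [ 0.19038274  0.29501168 -0.64250552] [-0.28716407  0.15424629  0.02411386]
shift [-0.002   0.0028 -0.0017] turn [-0.053  0.044  0.204] rows>= 0.2
```

View pics/w3.png

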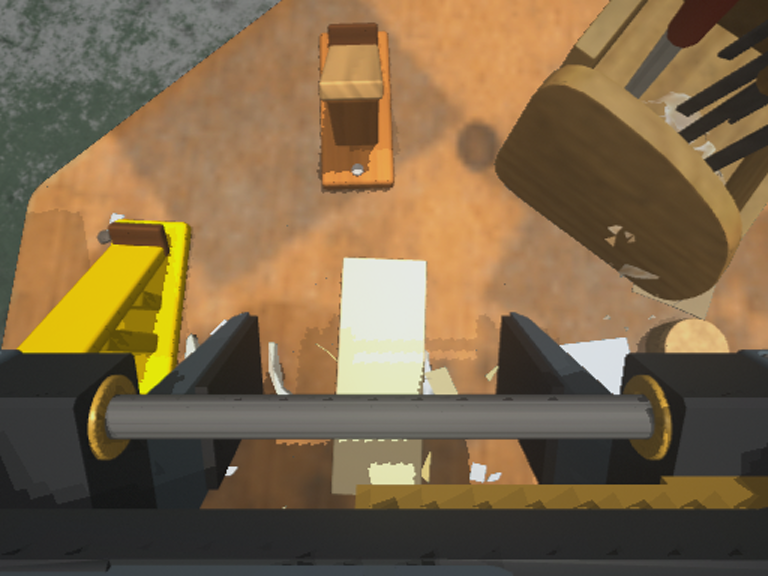

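```bash
cat > kin.py <<'E'
from h import *
from scipy.optimize import least_squares
def fk(p,q,s=(1,1)):
    a1,d1,L2,ae,L3,L6=p
    T=np.eye(4)
    def mul(Rm,t):
        nonlocal T
        M=np.eye(4);M[:3,:3]=Rm.as_matrix();M[:3,3]=t;T=T@M
    I=R.identity()
    mul(R.from_euler('z',q[0]),[0,0,0]);mul(I,[a1,0,d1]);mul(R.from_euler('y',q[1]),[0,0,0]);mul(I,[0,0,L2])
    mul(R.from_euler('y',q[2]),[0,0,0]);mul(I,[ae,0,L3]);mul(R.from_euler('z',s[0]*q[3]),[0,0,0]);mul(R.from_euler('y',q[4]),[0,0,0])
    mul(R.from_euler('z',s[1]*q[5]+s[2]),[0,0,L6]) if len(s)>2 else None
    return T
if __name__=="__main__":
    S=[json.loads(l) for l in open("states.jsonl")]
    S.append(dict(joint_pos=[1.17469311e+00,3.79436322e-01,1.73474712e+00,-2.97990916e-05,1.02845686,-3.33362058e-02],tool_pos=[0.24830101,0.6540998,0.2242855],tool_rot=[1.80382958e-01,9.83596317e-01,-5.14513570e-04,-9.91485994e-05]))
    out=[]
    for s4 in (1,-1):
      for s6 in (1,-1):
        for c in (np.pi/2,-np.pi/2,0,np.pi):
          def res(p):
            r=[]
            for st in S:
                T=fk(p,st['joint_pos'],(s4,s6,c)); r+=list(T[:3,3]-st['tool_pos']); r+=list(.3*(R.from_quat(st['tool_rot']).as_matrix().T@T[:3,:3]-np.eye(3)).ravel())
            return r
          f=least_squares(res,[0,.4,.6,0,.6,.3]); out.append((f.cost,s4,s6,c,f.x,f.fun))
    out.sort(key=lambda o:o[0]); print(out[0]); print(out[1][0])
    json.dump([list(out[0][4]),out[0][1:4]],open("kin.json","w"))
E
python3 kin.py
```

```text
(np.float64(0.0008176577182065464), 1, 1, 1.5707963267948966, array([-0.01190351,  0.38008912,  0.55461728,  0.04523422,  0.61802172,
        0.31473969]), array([ 1.27992179e-02, -1.94746538e-02,  6.43833921e-04,  1.33226763e-16,
       -1.13796086e-16, -2.84011076e-17,  9.12761801e-17,  1.33226763e-16,
       -7.28451900e-17,  4.30975192e-17,  5.29000261e-17,  6.66133815e-17,
        1.22738826e-03, -2.32789310e-02,  5.89941604e-04,  0.00000000e+00,
       -9.92603860e-17, -2.60425551e-17,  9.03628380e-17,  0.00000000e+00,
       -5.92301095e-17,  4.03268761e-17,  5.43834296e-17,  0.00000000e+00,
        3.00635997e-04, -2.77247275e-04,  7.92404274e-04,  1.33226763e-16,
        3.88401265e-17, -3.02445527e-17, -3.36296311e-17,  1.33226763e-16,
        2.57154479e-17,  4.69971491e-17, -2.02160976e-17,  1.33226763e-16,
        2.13259268e-02, -9.39999693e-03, -2.02617922e-03,  0.00000000e+00,
       -8.77458634e-10, -1.56910086e-12,  8.77458640e-10,  6.66133815e-17,
        7.56494962e-11,  1.56910227e-12, -7.56495107e-11,  0.00000000e+00]))
0.13550538679448648
```

```bash
sed -i 's/a1,d1,L2,ae,L3,L6=p/a1,d1,L2,ae,L3,L6,dy=p/; s/\[ae,0,L3\]/[ae,dy,L3]/; s/\.6,\.3\])/.6,.3,0])/' kin.py; python3 kin.py | tail -20
```

```text
(np.float64(7.062543891142573e-18), 1, 1, 1.5707963267948966, array([-1.09045308e-10,  3.18100003e-01,  5.50799992e-01,  4.13999971e-02,
        6.03899999e-01,  2.57761997e-01,  2.33000009e-02]), array([-2.08219886e-10,  9.99304417e-10,  1.23041438e-09,  1.33226763e-16,
       -1.13796086e-16, -2.84011076e-17,  9.12761801e-17,  1.33226763e-16,
       -7.28451900e-17,  4.30975192e-17,  5.29000261e-17,  6.66133815e-17,
       -1.86480498e-10,  9.42222786e-10,  1.20758209e-09,  0.00000000e+00,
       -9.92603860e-17, -2.60425551e-17,  9.03628380e-17,  0.00000000e+00,
       -5.92301095e-17,  4.03268761e-17,  5.43834296e-17,  0.00000000e+00,
        3.40156792e-10, -2.90565280e-10,  6.01643485e-10,  1.33226763e-16,
        3.88401265e-17, -3.02445527e-17, -3.36296311e-17,  1.33226763e-16,
        2.57154479e-17,  4.69971491e-17, -2.02160976e-17,  1.33226763e-16,
        1.52375171e-09, -1.07037601e-09, -1.89932578e-09,  0.00000000e+00,
       -8.77458634e-10, -1.56910086e-12,  8.77458640e-10,  6.66133815e-17,
        7.56494962e-11,  1.56910227e-12, -7.56495107e-11,  0.00000000e+00]))
0.13463437368695808
```

```bash
cat > ik.py <<'E'
from kin import *
P,Sg=json.load(open("kin.json"))
LO=np.array([-2.77,-.74,0,-1.06,.31,-3.08]);HI=np.array([2.77,2.19,2.66,4.2,2.87,3.08])
def ik(p,M,q0):
    def res(q):
        T=fk(P,q,Sg); return np.r_[T[:3,3]-p,.3*R.from_matrix(M.T@T[:3,:3]).as_rotvec()]
    f=least_squares(res,np.clip(q0,LO+1e-3,HI-1e-3),bounds=(LO,HI),xtol=1e-12,ftol=1e-14); return f.x,np.linalg.norm(f.fun)
E
python3 - <<'E'
from ik import *
q0=bot.read_state()['joint_pos']
Wo=np.array([.481,.330,.024]);a=np.radians(-103.4);u=np.array([np.cos(a),np.sin(a),0]);s=(u+[0,0,1])/np.sqrt(2);n=(-u+[0,0,1])/np.sqrt(2)
Y=76.6
def show(name,p,M):
    best=min((ik(p,M,q) for q in (q0,[.3,.1,1.8,.3,1.1,.5],[.3,0.1,1.8,-.5,1.1,.5])),key=lambda r:r[1]); print(name,p.round(3),best[0].round(2),'err',best[1].round(5),'margin',np.minimum(best[0]-LO,HI-best[0]).round(2))
for t in (-45,-30,-20,-10,0): show(f"place {t}",Wo+s*.075+n*.006,tilted(Y,t))
for t in (0,10,20,30,45,60): show(f"regrasp {t}",Wo+s*.132+n*.006,tilted(Y,t))
rt=np.array([.4895,-.0625,.1295])
b=np.array([np.cos(np.radians(103.8)),np.sin(np.radians(103.8)),0]); X=b*np.sin(np.radians(20))+[0,0,np.cos(np.radians(20))]
for t in (20,0,-10,-20,-30,-40,-50,-65): show(f"easel {t}",rt+X*.035,tilted(103.8,t))
E
```

```text
place -45 [0.47  0.283 0.081] [ 0.7   0.65  1.8  -0.44  1.39  1.17] err 0.0 margin [2.07 1.39 0.86 0.62 1.08 1.91]
place -30 [0.47  0.283 0.081] [ 0.65  0.54  1.89 -0.36  1.15  1.1 ] err 0.0 margin [2.12 1.28 0.77 0.7  0.84 1.98]
place -20 [0.47  0.283 0.081] [ 0.61  0.47  1.96 -0.28  0.99  1.02] err 0.0 margin [2.16 1.21 0.7  0.78 0.68 2.06]
place -10 [0.47  0.283 0.081] [ 0.56  0.41  2.03 -0.17  0.83  0.91] err 0.0 margin [2.21 1.15 0.63 0.89 0.52 2.17]
place 0 [0.47  0.283 0.081] [0.5  0.37 2.09 0.   0.69 0.73] err 0.0 margin [2.27 1.11 0.57 1.06 0.38 2.35]
regrasp 0 [0.46  0.243 0.122] [0.44 0.26 2.14 0.   0.75 0.68] err 0.0 margin [2.33 1.   0.52 1.06 0.44 2.4 ]
regrasp 10 [0.46  0.243 0.122] [0.37 0.22 2.19 0.24 0.64 0.42] err 0.0 margin [2.4  0.96 0.47 1.3  0.33 2.66]
regrasp 20 [0.46  0.243 0.122] [0.29 0.21 2.24 0.57 0.58 0.07] err 0.0 margin [2.48 0.95 0.42 1.63 0.27 3.01]
regrasp 30 [0.46  0.243 0.122] [ 0.22  0.22  2.29  0.93  0.6  -0.32] err 0.0 margin [2.55 0.96 0.37 1.99 0.29 2.76]
regrasp 45 [0.46  0.243 0.122] [ 0.1   0.28  2.33  1.34  0.76 -0.81] err 0.0 margin [2.6
[... 392 characters left out ...]
87 -0.051  0.162] [-0.06  0.13  2.21 -0.24  0.77 -0.13] err 0.0 margin [2.71 0.87 0.45 0.82 0.46 2.95]
easel -20 [ 0.487 -0.051  0.162] [ 0.02  0.13  2.23 -0.5   0.77  0.15] err 0.0 margin [2.75 0.87 0.43 0.56 0.46 2.93]
easel -30 [ 0.487 -0.051  0.162] [ 0.11  0.16  2.25 -0.75  0.81  0.42] err 0.0 margin [2.66 0.9  0.41 0.31 0.5  2.66]
easel -40 [ 0.487 -0.051  0.162] [ 0.19  0.21  2.26 -0.96  0.9   0.65] err 0.0 margin [2.58 0.95 0.4  0.1  0.59 2.43]
easel -50 [ 0.487 -0.051  0.162] [ 0.26  0.27  2.24 -1.06  1.03  0.8 ] err 0.01172 margin [2.51 1.01 0.42 0.   0.72 2.28]
easel -65 [ 0.487 -0.051  0.162] [ 0.35  0.38  2.18 -1.06  1.27  0.91] err 0.05612 margin [2.42 1.12 0.48 0.   0.96 2.17]
```

Run:
```python
from h import *
st=ld("w3"); e=ext("wrist",st)
im=cv2.imread("pics/w3_raw.png"); cv2.imwrite("pics/w3a.png",cv2.resize(im[160:335,190:310],None,fx=4,fy=4,interpolation=cv2.INTER_CUBIC)[:600])
S=onz(e,np.array([(343,258),(427,261),(337,393),(426,393)])/1.5,.012);print(S.round(4),np.linalg.norm(S[0]-S[1]))
m=(S[0]+S[1])/2; m2=(S[2]+S[3])/2; d=m-m2;print(m,m2,np.degrees(np.arctan2(d[1],d[0])))
f=lambda l:np.array(l)/1.5
h=.024+.0707
T=onz(e,f([(320,98),(383,98)]),h);print('wedge top',T.round(4),T.mean(0))
B=onz(e,f([(321,188),(393,187),(383,33),(326,33)]),.012);print(B.round(4))
```

```text
[[0.4382 0.1883 0.012 ]
 [0.4917 0.1728 0.012 ]
 [0.414  0.1042 0.012 ]
 [0.4688 0.0903 0.012 ]] 0.05576210123489887
[0.46492816 0.18053909 0.012     ] [0.44138803 0.09721    0.012     ] 74.2252291068317
wedge top [[0.4478 0.2548 0.0947]
 [0.4792 0.247  0.0947]] [0.46349092 0.25091115 0.0947    ]
[[0.435  0.2391 0.012 ]
 [0.4826 0.2279 0.012 ]
 [0.5044 0.341  0.012 ]
 [0.4648 0.3509 0.012 ]]
```

View pics/w3a.png

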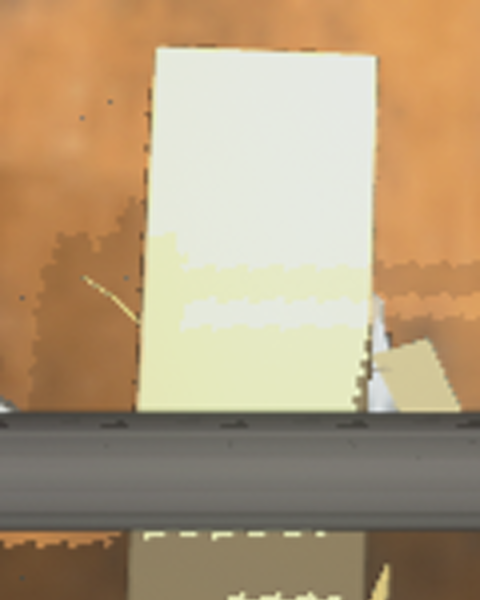

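Run:
```python
from h import *
st=bot.read_state();print(st['tool_pos'])
d,rv=rel(st,[.4457,.117,.0195],tilted(74,25)); rows(d,rv,4)
```

```text
[0.43823859 0.11554422 0.14561412]
shift [-0.0494  0.007   0.1161] turn [-0.062  0.043  0.115] rows>= 2.02
-0.0124 0.0018 0.029 -0.0155 0.0107 0.0287 1; -0.0247 0.0035 0.058 -0.031 0.0213 0.0574 1; -0.0371 0.0053 0.087 -0.0465 0.032 0.0861 1; -0.0494 0.007 0.116 -0.062 0.0426 0.115 1
```

```bash
cat >> h.py <<'E'
def setcmd(p,M): json.dump([np.array(p).tolist(),R.from_matrix(M).as_quat().tolist()],open("cmd.json","w"))
def cmd():
    p,q=json.load(open("cmd.json")); return dict(tool_pos=np.array(p),tool_rot=np.array(q))
def apply(row):
    """update commanded pose by the last row actually sent (x y z ax ay az)"""
    c=cmd(); R0=R.from_quat(c['tool_rot']); r=np.array(row,float)
    setcmd(c['tool_pos']+R0.apply(r[:3]),(R0*R.from_rotvec(np.radians(r[3:6]*10))).as_matrix())
def dev():
    st=bot.read_state(); c=cmd(); print('t',st['t'],'meas-cmd',(st['tool_pos']-c['tool_pos']).round(4),'rot',np.degrees((R.from_quat(c['tool_rot']).inv()*R.from_quat(st['tool_rot'])).as_rotvec()).round(2),'pos',st['tool_pos'].round(4),'F',st['wrist_force'].round(2),'T',st['wrist_torque'].round(2),'open',round(float(st['opening']),4),'qv',np.abs(st['qvel']).max().round(3)); return st
E
python3 - <<'E'
from h import *
c=json.loads(open("states.jsonl").readlines()[1])  # w2 (arm end)
# chain from start
setcmd([0.24830101,0.6540998,0.2242855],R.from_quat([0.180382958,0.983596317,-5.1e-4,-1e-4]).as_matrix())
for r in ([-.283,-.267,-.15,0,0,0],[-.212,-.19,0,0,0,0],[.121,.021,.225,-1.86,2.02,8.39]): apply(r); print(cmd())
dev()
d,rv=rel(cmd(),[.4457,.117,.0195],tilted(74,25)); rows(d,rv,3)
E
```

```text
{'tool_pos': array([0.4181972 , 0.3041983 , 0.37455932]), 'tool_rot': array([ 1.80382958e-01,  9.83596319e-01, -5.10000001e-04, -1.00000000e-04])}
{'tool_pos': array([0.54897997, 0.05133504, 0.3747541 ]), 'tool_rot': array([ 1.80382958e-01,  9.83596319e-01, -5.10000001e-04, -1.00000000e-04])}
{'tool_pos': array([0.44322032, 0.11368743, 0.14973393]), 'tool_rot': array([ 0.78055274,  0.58654349,  0.17263529, -0.13000461])}
t 3.05 meas-cmd [-0.005   0.0019 -0.0041] rot [ 0.66 -0.39 -1.29] pos [0.4382 0.1155 0.1456] F [-6.29 -0.21 -5.57] T [-0.41  0.39  0.08] open 0.0915 qv 0.19
shift [-0.0514  0.0015  0.1197] turn [ 0.004  0.004 -0.015] rows>= 2.08
-0.0171 0.0005 0.0399 0.0013 0.0013 -0.0048 1; -0.0343 0.001 0.0798 0.0027 0.0026 -0.0097 1; -0.0514 0.0015 0.12 0.004 0.0039 -0.0145 1
```

>>> carry_out --series "-0.013 0 0.03 0 0 0 1; -0.026 0.001 0.06 0 0 0 1; -0.038 0.001 0.09 0 0 0 1; -0.046 0.0015 0.108 0 0 0 1; -0.049 0.0015 0.114 0 0 0 1; -0.05 0.0015 0.116 0 0 0 1; -0.05 0.0015 0.116 0 0 0 1"

```text
t: 3.92
tool_pos: [0.4469, 0.1162, 0.0243]
tool_rot: [0.769, 0.603, 0.17, -0.127]
wrist_force: [1.1, 0.0, -0.1]
opening: 0.0911
```

Run:
```python
from h import *
apply([-.05,.0015,.116,0,0,0]); dev()
d,rv=rel(cmd(),[.4457,.117,.0195],tilted(74,25))
st=snap("wrist","w4",None,1.5)
e=ext("wrist",st);
```

```text
t 3.925 meas-cmd [ 0.0012 -0.0006  0.0009] rot [ 0.45 -0.45 -2.29] pos [0.4469 0.1162 0.0243] F [ 1.09  0.01 -0.15] T [-0.31  0.11  0.03] open 0.0911 qv 0.005
shift [-0.0014  0.      0.0037] turn [ 0.004  0.004 -0.015] rows>= 0.06
```

View pics/w4.png

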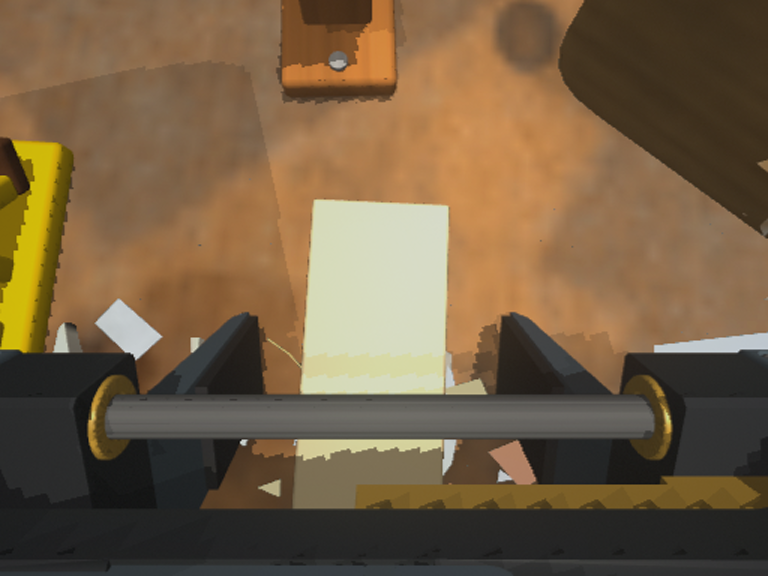

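Run:
```python
from h import *
st=ld("w4"); e=ext("wrist",st); setcmd(st['tool_pos'],R.from_quat(st['tool_rot']).as_matrix())
M=R.from_quat(st['tool_rot']).as_matrix(); print(M.round(3),np.degrees(np.arctan2(M[1,1],M[0,1])))
S=onz(e,np.array([(313,200),(448,206),(302,370),(445.5,370)])/1.5,.012);print(S.round(4),np.linalg.norm(S[0]-S[1]),np.linalg.norm(S[2]-S[3]))
m=(S[0]+S[1])/2; m2=(S[2]+S[3])/2; d=m-m2;print(m,m2)
for a,b in ((S[2],S[0]),(S[3],S[1]),(m2,m)): d=b-a;print(np.degrees(np.arctan2(d[1],d[0])))
y=np.radians(74);print('center',m-.075*np.array([np.cos(y),np.sin(y),0]))
B=onz(e,np.array([(284,93),(391,95)])/1.5,.006);print('wedge base near',B.round(4))
d,rv=rel(cmd(),[.4457,.117,.0195],tilted(74,25))
```

```text
[[ 0.215  0.971  0.108]
 [ 0.884 -0.24   0.401]
 [ 0.415  0.009 -0.91 ]] -13.88322456234703
[[0.4381 0.1883 0.012 ]
 [0.4908 0.1729 0.012 ]
 [0.4191 0.123  0.012 ]
 [0.4727 0.1098 0.012 ]] 0.05491266409386354 0.05528393776411162
[0.46444088 0.18061636 0.012     ] [0.44591306 0.11638271 0.012     ]
73.77102870825763
74.05419912805691
73.91010150020726
center [0.44376808 0.10852173 0.012     ]
wedge base near [[0.4362 0.2405 0.006 ]
 [0.4811 0.2287 0.006 ]]
shift [-0.0015 -0.0014  0.0046] turn [-0.041  0.049  0.214] rows>= 0.21
```

>>> carry_out --series "-0.001 -0.001 0.003 -0.02 0.02 0.1 1; -0.0015 -0.0014 0.0046 -0.04 0.05 0.21 1; -0.0015 -0.0014 0.0046 -0.04 0.05 0.21 1"

```text
t: 4.35
tool_pos: [0.445, 0.1168, 0.0187]
tool_rot: [0.78, 0.587, 0.172, -0.131]
wrist_force: [-0.3, -0.2, -0.5]
opening: 0.0911
```

>>> carry_out --series "0 0 0 0 0 0 0.3; 0 0 0 0 0 0 0.3; 0 0 0 0 0 0 0.3; 0 0 0 0 0 0 0.3; 0 0 0 0 0 0 0.3" --newtons 20

```text
t: 4.97
tool_pos: [0.4453, 0.1168, 0.0189]
tool_rot: [0.78, 0.587, 0.173, -0.131]
wrist_force: [0.3, 0.1, 0.7]
opening: 0.0561
```

Run:
```python
from h import *
apply([-.0015,-.0014,.0046,-.04,.05,.21]); dev()
```

```text
t 4.975 meas-cmd [-0.0004 -0.0002 -0.0007] rot [ 0.03 -0.02  0.06] pos [0.4453 0.1168 0.0189] F [0.31 0.14 0.69] T [-0.28  0.19  0.05] open 0.0561 qv 0.002
```

```bash
cat >> h.py <<'E'
Wo=np.array([.4806,.326,.024]); wy=np.radians(-103.5)
wu=np.array([np.cos(wy),np.sin(wy),0]); ws=(wu+[0,0,1])/np.sqrt(2); wn=(-wu+[0,0,1])/np.sqrt(2)
def mk(p,x,z):
    x=np.array(x)/np.linalg.norm(x);z=np.array(z)/np.linalg.norm(z);T=np.eye(4);T[:3,:3]=np.c_[x,np.cross(z,x),z];T[:3,3]=p;return T
def tool(st):
    T=np.eye(4);T[:3,:3]=R.from_quat(st['tool_rot']).as_matrix();T[:3,3]=st['tool_pos'];return T
E
python3 - <<'E'
from h import *
from ik import ik,LO,HI
c=tool(bot.read_state()); a=np.radians(-106)
S=mk([.4437,.1085,0],[np.cos(a),np.sin(a),0],[0,0,1])
G=np.linalg.inv(c)@S; print(G.round(4)); 
# idealise: jaw axis exactly along stone y
print(G[1])
G[1,3]=0
json.dump(G.tolist(),open("G1.json","w"))
def tgt(dx,dz): 
    S=mk(Wo+ws*(.075+dx)+wn*dz,ws,wn); return S@np.linalg.inv(G)
q=bot.read_state()['joint_pos']
cc=cmd()
up=cc['tool_pos']+[0,0,.13]; 
print('lift'); d,rv=rel(cc,up,R.from_quat(cc['tool_rot']).as_matrix()); rows(d,rv,4,.3)
setc=dict(tool_pos=up,tool_rot=cc['tool_rot'])
for dx,dz in ((.015,.03),(.005,.004),(0,0)):
    T=tgt(dx,dz); print(dx,dz,T[:3,3].round(4)); d,rv=rel(setc,T[:3,3],T[:3,:3]); print(ik(T[:3,3],T[:3,:3],q))
E
```

```text
[[-9.064e-01  4.000e-04  4.225e-01 -1.560e-02]
 [ 0.000e+00  1.000e+00 -8.000e-04  8.000e-04]
 [-4.225e-01 -7.000e-04 -9.064e-01  1.350e-02]
 [ 0.000e+00  0.000e+00  0.000e+00  1.000e+00]]
[ 3.01222781e-05  9.99999649e-01 -8.37695772e-04  8.13348527e-04]
lift
shift [ 0.055   0.     -0.1178] turn [0. 0. 0.] rows>= 2.08
0.0137 0 -0.0295 0 0 0 0.3; 0.0275 0 -0.0589 0 0 0 0.3; 0.0412 0 -0.0884 0 0 0 0.3; 0.055 0 -0.118 0 0 0 0.3
0.015 0.03 [0.4752 0.3035 0.1162]
shift [ 0.1558 -0.0229  0.1094] turn [ 0.015 -4.502 -0.248] rows>= 4.21
(array([ 0.62841491,  0.43958206,  1.92117607, -0.25603212,  1.06560081,
        1.02111675]), np.float64(9.39427249535816e-13))
0.005 0.004 [0.4726 0.2925 0.0908]
shift [ 0.1348 -0.0224  0.1277] turn [ 0.015 -4.502 -0.248] rows>= 4.21
(array([ 0.61659087,  0.46763951,  1.94172729, -0.26740741,  1.01654782,
        1.02660496]), np.float64(1.1570969863083276e-12))
0 0 [0.4727 0.2932 0.0844]
shift [ 0.1327 -0.0224  0.1338] turn [ 0.015 -4.502 -0.248] rows>= 4.21
(array([ 0.61733955,  0.4784073 ,  1.94084144, -0.26878571,  1.00715074,
        1.03025866]), np.float64(1.241861550519116e-12))
```

>>> carry_out --series "0.006 0 -0.012 0 0 0 0.3; 0.018 0 -0.038 0 0 0 0.3; 0.034 0 -0.072 0 0 0 0.3; 0.048 0 -0.103 0 0 0 0.3; 0.055 0 -0.118 0 0 0 0.3; 0.055 0 -0.118 0 0 0 0.3"

```text
t: 5.72
tool_pos: [0.4459, 0.1168, 0.1499]
tool_rot: [0.78, 0.588, 0.173, -0.13]
wrist_force: [-0.4, -0.1, -3.0]
opening: 0.0554
```

Run:
```python
from h import *
apply([.055,0,-.118,0,0,0]); dev()
G=np.array(json.load(open("G1.json")))
S=mk(Wo+ws*(.075+.015)+wn*.03,ws,wn); T=S@np.linalg.inv(G); p=T[:3,3]+[0,0,.05]
d,rv=rel(cmd(),p,T[:3,:3]); rows(d,rv,7,.3)
snap("wrist","w5",None,1.5)
```

```text
t 5.725 meas-cmd [ 0.0002 -0.0002  0.0002] rot [-0.09  0.    0.  ] pos [0.4459 0.1168 0.1499] F [-0.39 -0.13 -2.95] T [-0.46  0.2  -0.03] open 0.0554 qv 0.04
shift [ 0.1769 -0.0229  0.0643] turn [ 0.015 -4.502 -0.248] rows>= 4.21
0.0253 -0.0033 0.0092 0.0021 -0.643 -0.0355 0.3; 0.0505 -0.0065 0.0184 0.0042 -1.29 -0.0709 0.3; 0.0758 -0.0098 0.0276 0.0063 -1.93 -0.106 0.3; 0.101 -0.0131 0.0368 0.0083 -2.57 -0.142 0.3; 0.126 -0.0163 0.0459 0.0104 -3.22 -0.177 0.3; 0.152 -0.0196 0.0551 0.0125 -3.86 -0.213 0.3; 0.177 -0.0229 0.0643 0.0146 -4.5 -0.248 0.3
```

View pics/w5.png

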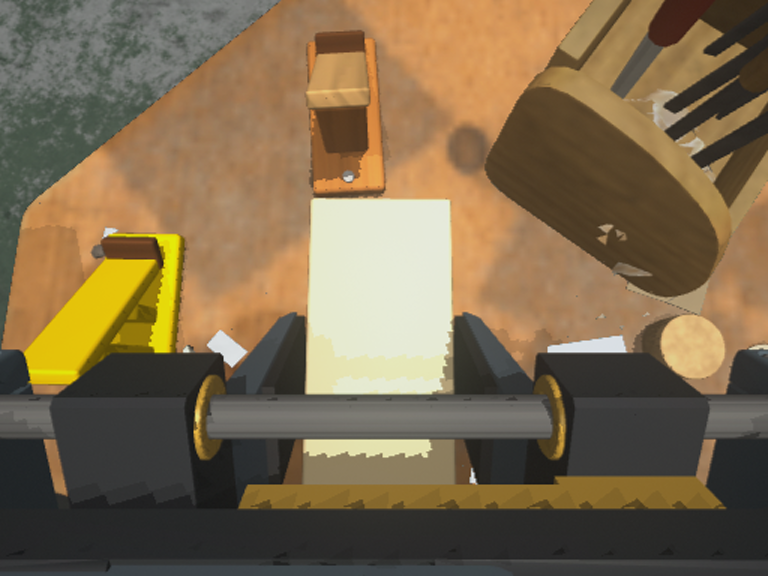

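Run:
```python
from h import *
st=ld("w5"); e=ext("wrist",st); G=np.array(json.load(open("G1.json"))); S=tool(st)@G
c=[(S@[x,y,.012,1])[:3] for x,y in ((-.075,.028),(-.075,-.028),(0,.028),(0,-.028))]
print((proj(e,c)*1.5).round(1), 'obs (311,199),(450,200)')
# wedge top end check with model
for o in ("w1","w3","w4","w5"):
    e=ext("wrist",ld(o)); t=[Wo+ws*.1+wu*0+np.cross([0,0,1],wu)*y for y in (-.017,.017)]+[Wo+np.cross([0,0,1],wu)*y for y in (-.017,.017)]+[Wo+[0,0,-.012]+wu*.094+np.cross([0,0,1],wu)*y for y in (-.025,.025)]
    print(o,(proj(e,t)*1.5).round(0).tolist())
```

```text
[[447.5 199.8]
 [306.2 199.8]
 [452.  393.7]
 [301.2 393.6]] obs (311,199),(450,200)
w1 [[347.0, 278.0], [353.0, 311.0], [416.0, 252.0], [420.0, 282.0], [330.0, 254.0], [337.0, 296.0]]
w3 [[317.0, 87.0], [383.0, 86.0], [330.0, 49.0], [380.0, 48.0], [320.0, 186.0], [393.0, 186.0]]
w4 [[247.0, -173.0], [378.0, -173.0], [296.0, -133.0], [376.0, -133.0], [277.0, 87.0], [396.0, 86.0]]
w5 [[304.0, 96.0], [369.0, 94.0], [318.0, 57.0], [367.0, 55.0], [311.0, 194.0], [385.0, 191.0]]
```

>>> carry_out --series "0.015 -0.002 0.005 0 -0.4 -0.02 0.3; 0.045 -0.006 0.016 0 -1.15 -0.06 0.3; 0.08 -0.01 0.029 0.01 -2 -0.11 0.3; 0.115 -0.015 0.042 0.01 -2.9 -0.16 0.3; 0.145 -0.019 0.053 0.01 -3.7 -0.21 0.3; 0.167 -0.022 0.061 0.01 -4.25 -0.24 0.3; 0.177 -0.023 0.064 0.01 -4.5 -0.25 0.3; 0.177 -0.023 0.064 0.01 -4.5 -0.25 0.3"

```text
t: 6.78
tool_pos: [0.4743, 0.3041, 0.1638]
tool_rot: [0.773, 0.61, -0.138, 0.107]
wrist_force: [-0.2, -0.6, -1.8]
opening: 0.0555
```

Run:
```python
from h import *
apply([.177,-.023,.064,.01,-4.5,-.25]); dev()
G=np.array(json.load(open("G1.json")))
for dx,dz in ((.012,.012),(.006,.004),(0,0)):
    T=mk(Wo+ws*(.075+dx)+wn*dz,ws,wn)@np.linalg.inv(G)
    d,rv=rel(cmd(),T[:3,3],T[:3,:3])
snap("side","s5",(130,110,330,260),3.5);snap("wrist","w6",None,1.5)
```

```text
t 6.775 meas-cmd [-0.0008  0.0006 -0.0027] rot [ 0.16 -0.09 -0.13] pos [0.4743 0.3041 0.1638] F [-0.22 -0.6  -1.85] T [ 0.22 -0.04 -0.04] open 0.0555 qv 0.038
shift [0.0123 0.0001 0.0649] turn [ 0.005 -0.001 -0.   ] rows>= 1.06
shift [0.0144 0.0001 0.0747] turn [ 0.005 -0.001 -0.   ] rows>= 1.22
shift [0.0181 0.0001 0.0808] turn [ 0.005 -0.001 -0.   ] rows>= 1.33
```

View pics/s5.png

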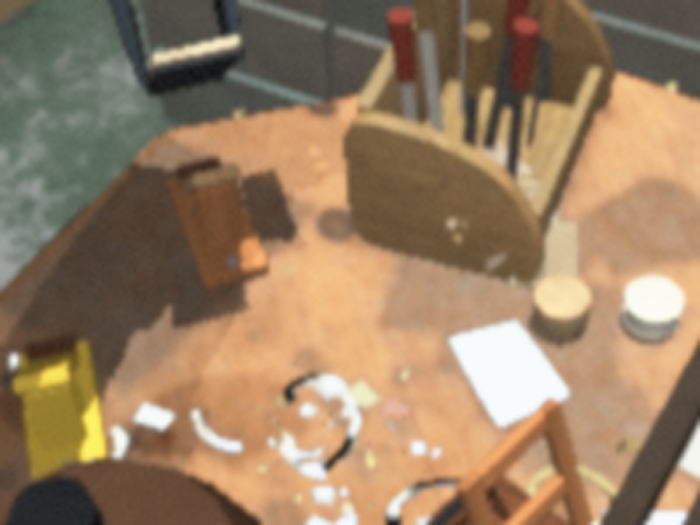

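View pics/w6.png

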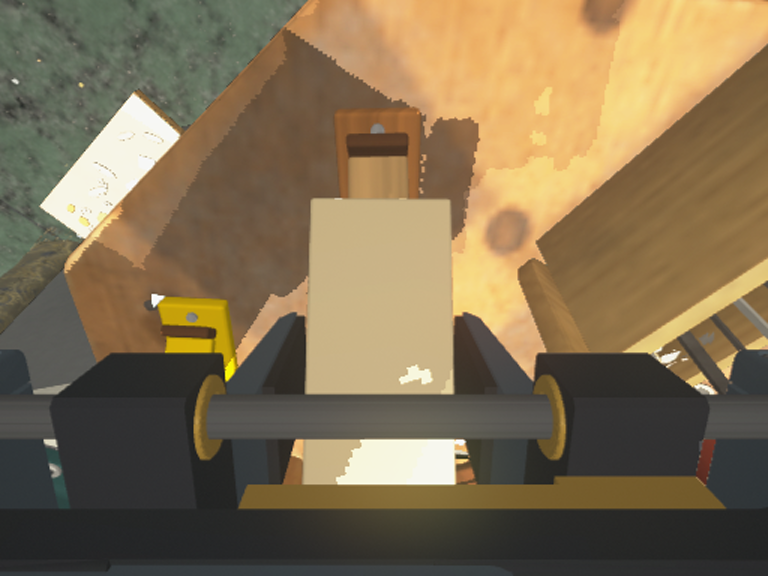

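>>> carry_out --series "0.003 0 0.015 0 0 0 0.3; 0.008 0 0.04 0 0 0 0.3; 0.0115 0 0.058 0 0 0 0.3; 0.0125 0 0.066 0 0 0 0.3; 0.0135 0 0.071 0 0 0 0.3; 0.014 0 0.073 0 0 0 0.3; 0.014 0 0.073 0 0 0 0.3"

```text
t: 7.75
tool_pos: [0.4723, 0.2921, 0.0928]
tool_rot: [0.774, 0.609, -0.136, 0.107]
wrist_force: [-0.1, -0.2, -2.0]
opening: 0.0559
```

Run:
```python
from h import *
apply([.014,0,.073,0,0,0]); dev()
snap("wrist","w7",None,1.5)
```

```text
t 7.75 meas-cmd [-0.     -0.     -0.0004] rot [0.04 0.   0.03] pos [0.4723 0.2921 0.0928] F [-0.15 -0.16 -2.03] T [ 0.28 -0.11 -0.01] open 0.0559 qv 0.004
```

View pics/w7.png

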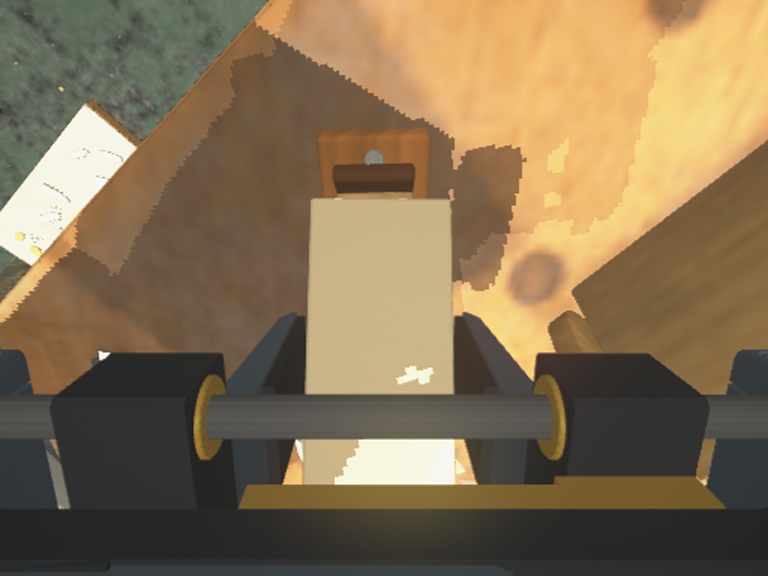

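>>> carry_out --series "-0.0004 -0.001 0.001 0 0 0 0.3; -0.001 -0.0025 0.002 0 0 0 0.3; -0.001 -0.0025 0.002 0 0 0 0.3"

```text
t: 8.18
tool_pos: [0.4691, 0.2908, 0.0909]
tool_rot: [0.774, 0.609, -0.137, 0.107]
wrist_force: [-0.7, -0.1, -2.5]
opening: 0.0555
```

>>> carry_out --series "-0.0004 0 0.0009 0 0 0 0.3; -0.0004 0 0.0009 0 0 0 0.3; -0.0004 0 0.0009 0 0 0 0.3"

```text
t: 8.55
tool_pos: [0.4692, 0.2902, 0.0902]
tool_rot: [0.774, 0.609, -0.137, 0.107]
wrist_force: [-0.1, 0.3, -1.6]
opening: 0.0555
```

>>> carry_out --series "-0.0004 0 0.0009 0 0 0 0.3; -0.0004 0 0.0009 0 0 0 0.3"

```text
t: 8.8
tool_pos: [0.4692, 0.29, 0.0899]
tool_rot: [0.774, 0.609, -0.136, 0.107]
wrist_force: [-1.8, 3.1, 4.2]
opening: 0.0559
```

>>> carry_out --series "-0.0004 0 0.0009 0 0 0 0.3; -0.0004 0 0.0009 0 0 0 0.3"

```text
t: 9.05
tool_pos: [0.4693, 0.2899, 0.0897]
tool_rot: [0.774, 0.609, -0.136, 0.107]
wrist_force: [-4.2, 7.7, 11.9]
opening: 0.0553
```

>>> carry_out --series "-0.0004 0 0.0009 0 0 0 0.3; -0.0004 0 0.0009 0 0 0 0.3"

```text
t: 9.3
tool_pos: [0.4692, 0.2896, 0.0893]
tool_rot: [0.774, 0.609, -0.136, 0.107]
wrist_force: [-6.2, 8.8, 15.8]
opening: 0.0557
```

>>> carry_out --series "0.0008 0 -0.0018 0 0 0 0.3; 0.0018 0 -0.0014 0 0 0 0.3; 0.0028 0 -0.001 0 0 0 0.3; 0.0038 0 -0.0006 0 0 0 0.3; 0.0038 0 -0.0006 0 0 0 0.3"

```text
t: 9.93
tool_pos: [0.4695, 0.2919, 0.0871]
tool_rot: [0.774, 0.609, -0.137, 0.107]
wrist_force: [0.4, 0.9, -2.4]
opening: 0.0558
```

Run:
```python
from h import *
for r in ([-.001,-.0025,.002],)+tuple([[-.0004,0,.0009]]*4)+([.0038,0,-.0006],): apply(list(r)+[0,0,0])
st=dev()
G=np.array(json.load(open("G1.json")));S=tool(st)@G; r=S[:3,3]-Wo; print('along slope',r@ws,'normal',r@wn,'lat',r@np.cross([0,0,1],wu))
snap("wrist","w8",(120,60,400,260),2.8)
```

```text
t 9.925 meas-cmd [-0.0002 -0.0002 -0.001 ] rot [ 0.07 -0.02  0.02] pos [0.4695 0.2919 0.0871] F [ 0.41  0.94 -2.39] T [ 0.42 -0.06  0.01] open 0.0558 qv 0.003
along slope 0.07836177763787563 normal 0.00043537472422807224 lat -0.0028350116856591884
```

View pics/w8.png

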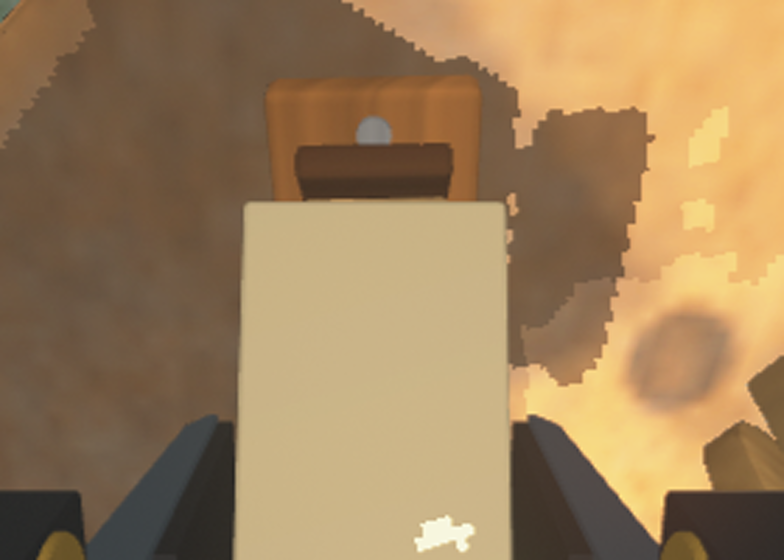

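>>> carry_out --series "0.0009 0 0.0004 0 0 0 0.3; 0.0018 0 0.0008 0 0 0 0.3; 0.0018 0 0.0008 0 0 0 0.3"

```text
t: 10.35
tool_pos: [0.4698, 0.2932, 0.0858]
tool_rot: [0.774, 0.609, -0.137, 0.107]
wrist_force: [-0.0, 0.4, -1.9]
opening: 0.056
```

>>> carry_out --series "0.0009 0 0.0004 0 0 0 0.3; 0.0009 0 0.0004 0 0 0 0.3"

```text
t: 10.6
tool_pos: [0.47, 0.294, 0.0852]
tool_rot: [0.774, 0.609, -0.137, 0.107]
wrist_force: [0.6, 0.8, -2.2]
opening: 0.0563
```

>>> carry_out --series "0.0009 0 0.0004 0 0 0 0.3; 0.0009 0 0.0004 0 0 0 0.3"

```text
t: 10.85
tool_pos: [0.4702, 0.2947, 0.0845]
tool_rot: [0.774, 0.609, -0.137, 0.107]
wrist_force: [-0.2, -0.2, -2.4]
opening: 0.0559
```

>>> carry_out --series "0.0009 0 0.0004 0 0 0 0.3; 0.0009 0 0.0004 0 0 0 0.3"

```text
t: 11.1
tool_pos: [0.4703, 0.2953, 0.0839]
tool_rot: [0.774, 0.609, -0.137, 0.107]
wrist_force: [0.3, -0.2, -0.9]
opening: 0.0557
```

>>> carry_out --series "0.0009 0 0.0004 0 0 0 0.3; 0.0009 0 0.0004 0 0 0 0.3"

```text
t: 11.35
tool_pos: [0.4705, 0.2954, 0.0836]
tool_rot: [0.773, 0.609, -0.138, 0.108]
wrist_force: [-0.4, -6.1, 6.4]
opening: 0.0558
```

Run:
```python
from h import *
for r in ([.0018,0,.0008],)+tuple([[.0009,0,.0004]]*4): apply(list(r)+[0,0,0])
st=dev()
G=np.array(json.load(open("G1.json")));S=tool(st)@G; r=S[:3,3]-Wo; print('along slope',r@ws,'normal',r@wn,'lat',r@np.cross([0,0,1],wu))
snap("wrist","w9",(120,60,400,260),2.8)
```

```text
t 11.35 meas-cmd [-0.0003 -0.0008 -0.0004] rot [ 0.07 -0.13  0.01] pos [0.4705 0.2954 0.0836] F [-0.36 -6.08  6.44] T [-1.32  0.38  0.09] open 0.0558 qv 0.002
along slope 0.07335664312317788 normal 0.0005626888098556517 lat -0.002736971711315103
```

View pics/w9.png

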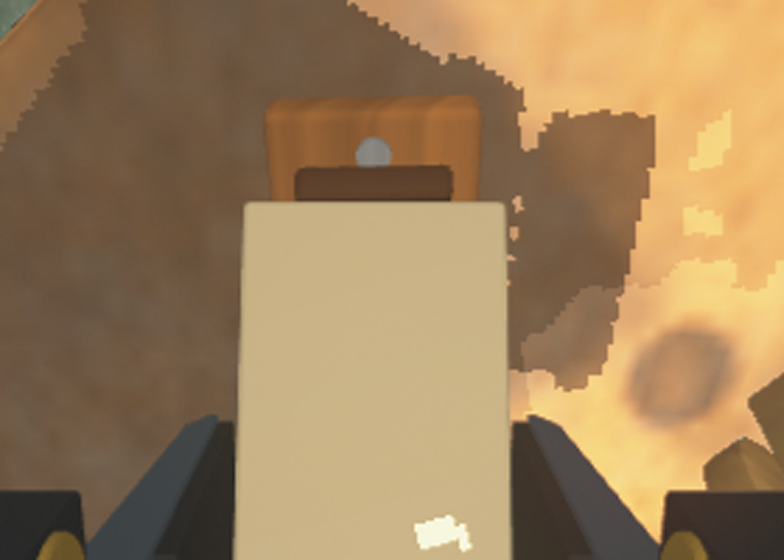

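>>> carry_out --series "-0.0009 0 0.0003 0 0 0 0.3; -0.0009 0 0.0003 0 0 0 0.3; -0.0009 0 0.0003 0 0 0 0.75; -0.0009 0 0.0003 0 0 0 0.75; -0.0009 0 0.0003 0 0 0 0.95; -0.0009 0 0.0003 0 0 0 0.95"

```text
t: 12.15
tool_pos: [0.4703, 0.2951, 0.0832]
tool_rot: [0.774, 0.609, -0.137, 0.107]
wrist_force: [-0.6, -0.3, 1.0]
opening: 0.085
```

Run:
```python
from h import *
apply([-.0009,0,.0003,0,0,0])
st=dev()
snap("wrist","w10",(120,60,400,260),2.8)
```

```text
t 12.15 meas-cmd [-0.0002 -0.0002 -0.0008] rot [ 0.07 -0.02  0.02] pos [0.4703 0.2951 0.0832] F [-0.63 -0.32  0.96] T [ 0.15  0.   -0.03] open 0.085 qv 0.002
```

View pics/w10.png

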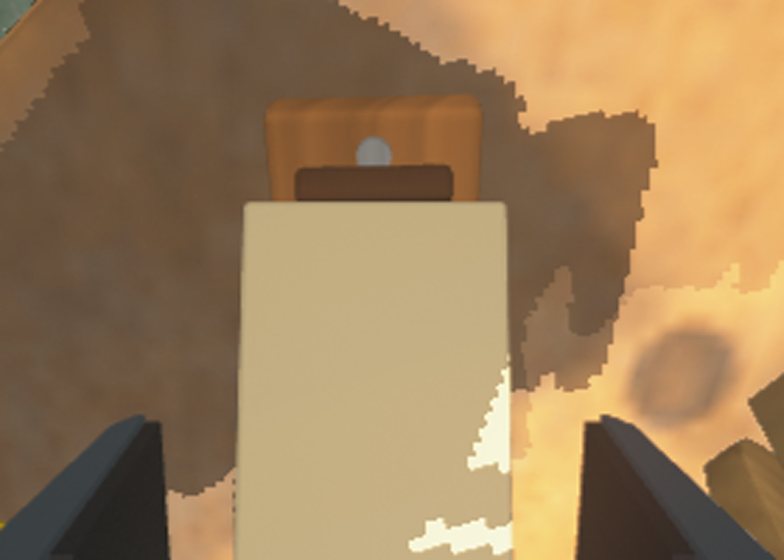

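Run:
```python
from h import *
from ik import *
st=bot.read_state()
lat=np.cross([0,0,1],wu)
G=np.array(json.load(open("G1.json")))
S0=Wo+ws*.0733-lat*.0028
M=pose_from(-ws,-lat); print(M.round(3), tool(st)[:3,:3].round(3))
c=cmd(); T=tool(c)
a=c['tool_pos']-T[:3,2]*.12
print(a); q=st['joint_pos']
A=dict(tool_pos=a,tool_rot=c['tool_rot'])
for k in (.08,.0):
    p=S0+ws*(.056+k)+wn*.006; print(p.round(4)); d,rv=rel(A,p,M); print(ik(p,M,[.15,.25,2.2,1.,.7,-.3]))
p=S0+ws*(.056+.08)+wn*.006
d,rv=rel(A,p,M); rows(d,rv,10,.95)
json.dump([S0.tolist()],open("S0.json","w"))
```

```text
[[-0.165 -0.972  0.165]
 [-0.688  0.233  0.688]
 [-0.707  0.    -0.707]] [[ 0.22   0.972 -0.081]
 [ 0.913 -0.235 -0.333]
 [-0.342 -0.001 -0.94 ]]
[0.48010158 0.33519155 0.19675427]
[0.4443 0.1869 0.1762]
shift [-1.364e-01 -1.000e-04  7.140e-02] turn [ 9.670e+00 -3.000e-03  1.518e+01] rows>= 16.82
(array([-0.03401621,  0.1257088 ,  2.3666018 ,  1.14435482,  0.86474847,
        2.46303453]), np.float64(7.773333490276613e-09))
[0.4575 0.2419 0.1197]
shift [-0.0639 -0.0002  0.1053] turn [ 9.670e+00 -3.000e-03  1.518e+01] rows>= 16.82
(array([0.09903597, 0.28563194, 2.3359608 , 1.35015465, 0.75387993,
       2.3263053 ]), np.float64(1.0277876495857334e-09))
shift [-1.364e-01 -1.000e-04  7.140e-02] turn [ 9.670e+00 -3.000e-03  1.518e+01] rows>= 16.82
-0.0136 -0 0.0071 0.967 -0.0003 1.52 0.95; -0.0273 -0 0.0143 1.93 -0.0005 3.04 0.95; -0.0409 -0 0.0214 2.9 -0.0008 4.55 0.95; -0.0545 -0 0.0286 3.87 -0.0011 6.07 0.95; -0.0682 -0.0001 0.0357 4.83 -0.0013 7.59 0.95; -0.0818 -0.0001 0.0429 5.8 -0.0016 9.11 0.95; -0.0955 -0.0001 0.05 6.77 -0.0019 10.6 0.95; -0.109 -0.0001 0.0572 7.74 -0.0021 12.1 0.95; -0.123 -0.0001 0.0643 8.7 -0.0024 13.7 0.95; -0.136 -0.0001 0.0714 9.67 -0.0027 15.2 0.95
```

>>> carry_out --series "0 0 -0.01 0 0 0 0.95; 0 0 -0.03 0 0 0 0.95; 0 0 -0.06 0 0 0 0.95; 0 0 -0.09 0 0 0 0.95; 0 0 -0.115 0 0 0 0.95; 0 0 -0.12 0 0 0 0.95"

```text
t: 12.95
tool_pos: [0.4809, 0.3363, 0.1986]
tool_rot: [0.774, 0.61, -0.135, 0.107]
wrist_force: [1.0, 0.4, 0.6]
opening: 0.0866
```

Run:
```python
from h import *
from ik import *
apply([0,0,-.12,0,0,0])
st=dev()
snap("scene","sc2",(140,110,340,260),3.5)
lat=np.cross([0,0,1],wu)
S0=np.array(json.load(open("S0.json"))[0]); M=pose_from(-ws,lat)
for k in (.08,0):
    p=S0+ws*(.056+k)+wn*.006; print(p.round(4)); d,rv=rel(cmd(),p,M); print(ik(p,M,[.15,.25,2.2,1.,.7,-.3]))
p=S0+ws*(.056+.08)+wn*.006
d,rv=rel(cmd(),p,M); rows(d,rv,8,.95)
```

```text
t 12.95 meas-cmd [0.0008 0.0011 0.0018] rot [-0.07  0.15  0.04] pos [0.4809 0.3363 0.1986] F [0.98 0.42 0.6 ] T [ 0.12  0.07 -0.03] open 0.0866 qv 0.045
[0.4443 0.1869 0.1762]
shift [-1.364e-01 -1.000e-04  7.140e-02] turn [ 2.000e-03  6.499e+00 -2.000e-03] rows>= 6.07
(array([-0.0340162 ,  0.1257088 ,  2.36660179,  1.14435479,  0.86474848,
       -0.67855808]), np.float64(4.623074503262887e-14))
[0.4575 0.2419 0.1197]
shift [-0.0639 -0.0002  0.1053] turn [ 2.000e-03  6.499e+00 -2.000e-03] rows>= 6.07
(array([ 0.09903597,  0.28563194,  2.3359608 ,  1.35015465,  0.75387993,
       -0.81528735]), np.float64(5.391533074692727e-13))
shift [-1.364e-01 -1.000e-04  7.140e-02] turn [ 2.000e-03  6.499e+00 -2.000e-03] rows>= 6.07
-0.017 -0 0.0089 0.0002 0.812 -0.0002 0.95; -0.0341 -0 0.0179 0.0004 1.62 -0.0004 0.95; -0.0511 -0 0.0268 0.0007 2.44 -0.0006 0.95; -0.0682 -0.0001 0.0357 0.0009 3.25 -0.0009 0.95; -0.0852 -0.0001 0.0447 0.0011 4.06 -0.0011 0.95; -0.102 -0.0001 0.0536 0.0013 4.87 -0.0013 0.95; -0.119 -0.0001 0.0625 0.0016 5.69 -0.0015 0.95; -0.136 -0.0001 0.0714 0.0018 6.5 -0.0017 0.95
```

View pics/sc2.png

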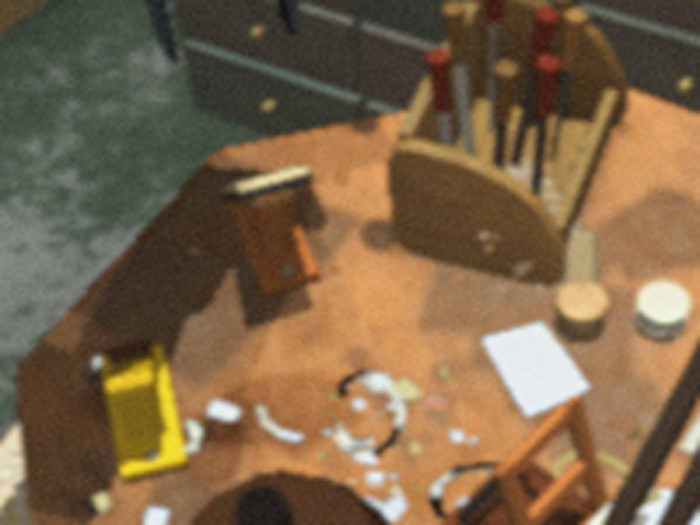

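>>> carry_out --series "-0.012 0 0.006 0 0.6 0 0.95; -0.028 0 0.013 0 1.4 0 0.95; -0.046 0 0.022 0 2.3 0 0.95; -0.066 0 0.032 0 3.2 0 0.95; -0.086 0 0.043 0 4.1 0 0.95; -0.104 0 0.053 0 5 0 0.95; -0.121 0 0.063 0 5.8 0 0.95; -0.13 0 0.068 0 6.25 0 0.95"

```text
t: 14.0
tool_pos: [0.4455, 0.1928, 0.1764]
tool_rot: [0.732, 0.576, 0.286, -0.225]
wrist_force: [-0.0, 0.3, 0.7]
opening: 0.0867
```

>>> carry_out --series "-0.006 0 0.003 0 0.25 0 0.95; -0.006 0 0.003 0 0.25 0 0.95; -0.006 0 0.003 0 0.25 0 0.95; -0.006 0 0.003 0 0.25 0 0.95"

```text
t: 14.5
tool_pos: [0.4455, 0.1918, 0.1707]
tool_rot: [0.726, 0.572, 0.3, -0.237]
wrist_force: [0.5, -0.0, 0.6]
opening: 0.0866
```

Run:
```python
from h import *
apply([-.13,0,.068,0,6.25,0]); 
st=dev(); 
# second row applied in the tool frame of pose at start of 2nd call
apply([-.006,0,.003,0,.25,0]); dev()
lat=np.cross([0,0,1],wu)
S0=np.array(json.load(open("S0.json"))[0]); M=pose_from(-ws,lat)
for k in (.08,0): rel(st,S0+ws*(.056+k)+wn*.006,M)
snap("wrist","w11",None,1.5)
```

```text
t 14.5 meas-cmd [-0.0006 -0.0021 -0.0066] rot [0.02 2.45 0.  ] pos [0.4455 0.1918 0.1707] F [ 0.49 -0.01  0.65] T [-0.49  0.22 -0.01] open 0.0866 qv 0.008
t 14.5 meas-cmd [-0.0001  0.0003 -0.0003] rot [ 0.02 -0.05  0.  ] pos [0.4455 0.1918 0.1707] F [ 0.49 -0.01  0.65] T [-0.49  0.22 -0.01] open 0.0866 qv 0.008
shift [ 0.0003  0.     -0.0074] turn [ 0.001  0.004 -0.001] rows>= 0.12
shift [0.0004 0.     0.0726] turn [ 0.001  0.004 -0.001] rows>= 1.16
```

View pics/w11.png

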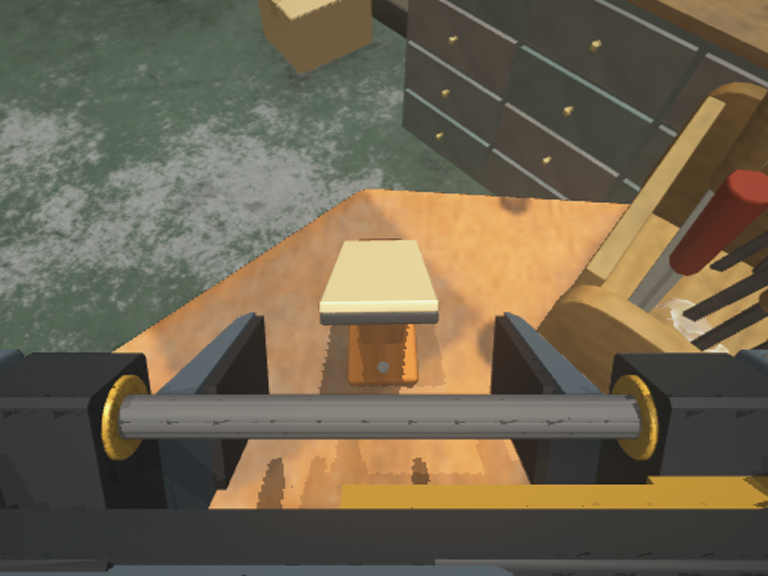

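Run:
```python
from h import *
st=ld("w11"); e=ext("wrist",st)
lat=np.cross([0,0,1],wu); S0=np.array(json.load(open("S0.json"))[0])
c=[S0+ws*.075+lat*y+wn*z for y in (-.028,.028) for z in (0,.012)]+[S0-ws*.075+lat*y+wn*.012 for y in (-.028,.028)]
print((proj(e,c)*1.5).round(1))
```

```text
[[317.5 329.7]
 [316.6 305.4]
 [436.8 329.7]
 [437.6 305.5]
 [341.2 242.9]
 [414.7 243. ]]
```

>>> carry_out --series "0 0 0.01 0 0 0 0.95; 0 0 0.028 0 0 0 0.95; 0 0 0.048 0 0 0 0.95; 0 0 0.063 0 0 0 0.95; 0 0 0.07 0 0 0 0.95; 0 0 0.0725 0 0 0 0.95; 0 0 0.0725 0 0 0 0.95; 0 0 0.0725 0 0 0 0.95"

```text
t: 15.55
tool_pos: [0.4575, 0.2409, 0.1194]
tool_rot: [0.726, 0.571, 0.301, -0.237]
wrist_force: [-0.1, -0.0, 0.2]
opening: 0.0865
```

Run:
```python
from h import *
apply([0,0,.0725,0,0,0])
st=dev(); snap("wrist","w12",None,1.5)
```

```text
t 15.55 meas-cmd [-0.0001 -0.0004 -0.0004] rot [-0.03 -0.01  0.06] pos [0.4575 0.2409 0.1194] F [-0.07 -0.02  0.19] T [-0.53  0.14  0.  ] open 0.0865 qv 0.001
```

View pics/w12.png

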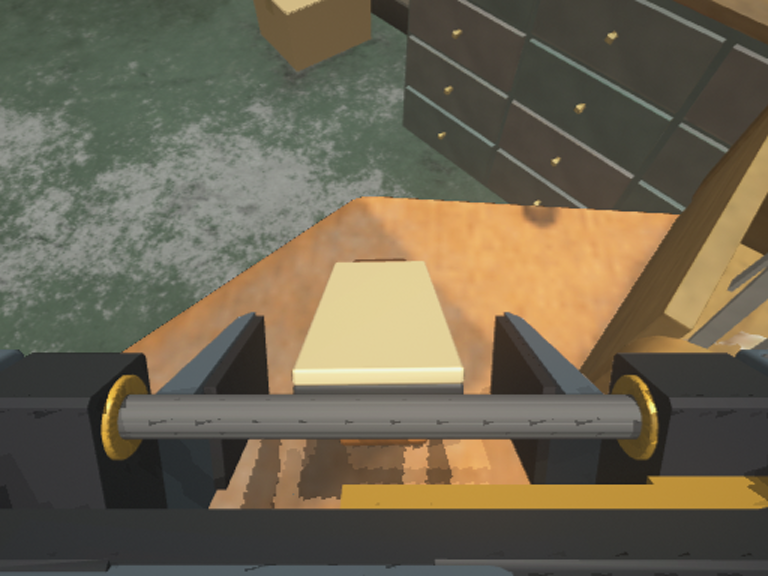

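>>> carry_out --series "0 0 0 0 0 0 0.3; 0 0 0 0 0 0 0.3; 0 0 0 0 0 0 0.3; 0 0 0 0 0 0 0.3; 0 0 0 0 0 0 0.3" --newtons 25

```text
t: 16.23
tool_pos: [0.4574, 0.2411, 0.1191]
tool_rot: [0.726, 0.571, 0.3, -0.237]
wrist_force: [0.3, -1.2, -0.6]
opening: 0.0554
```

Run:
```python
from h import *
st=dev()
S0=np.array(json.load(open("S0.json"))[0])
S=mk(S0,ws,wn); G=np.linalg.inv(tool(st))@S; print(G.round(4))
M=tool(cmd())
for w in (wn,ws,wn+ws): print((M[:3,:3].T@(w/np.linalg.norm(w))).round(3))
```

```text
t 16.225 meas-cmd [-0.0002 -0.0002 -0.0007] rot [ 0.   -0.02  0.07] pos [0.4574 0.2411 0.1191] F [ 0.26 -1.21 -0.6 ] T [-0.47  0.15 -0.04] open 0.0554 qv 0.002
[[-3.00e-04  1.30e-03  1.00e+00 -5.00e-03]
 [ 4.00e-04  1.00e+00 -1.30e-03 -0.00e+00]
 [-1.00e+00  4.00e-04 -3.00e-04  5.61e-02]
 [ 0.00e+00  0.00e+00  0.00e+00  1.00e+00]]
[ 1. -0.  0.]
[ 0.  0. -1.]
[ 0.707  0.    -0.707]
```

>>> carry_out --series "0.003 0 -0.003 0 0 0 0.3; 0.01 0 -0.01 0 0 0 0.3; 0.026 0 -0.026 0 0 0 0.3; 0.05 0 -0.05 0 0 0 0.3; 0.075 0 -0.075 0 0 0 0.3; 0.095 0 -0.095 0 0 0 0.3; 0.105 0 -0.105 0 0 0 0.3; 0.105 0 -0.105 0 0 0 0.3"

```text
t: 17.23
tool_pos: [0.4577, 0.2411, 0.269]
tool_rot: [0.726, 0.572, 0.301, -0.236]
wrist_force: [-0.4, 0.3, -2.5]
opening: 0.0559
```

Run:
```python
from h import *
from ik import *
apply([.105,0,-.105,0,0,0]); st=dev()
p=[.57,.02,.305]; M=tilted(159,0)
d,rv=rel(cmd(),p,M); print(ik(p,M,[0,0,1.9,0,1.2,-1.1]))
print((d*.5).round(4),(rv*.5).round(3))
d2,r2=rel(cmd(),[.48,.14,.31],tilted(117,20))
snap("wrist","w13",None,1.5)
```

```text
t 17.225 meas-cmd [ 0.0002 -0.0002  0.0007] rot [-0.09  0.01 -0.03] pos [0.4577 0.2411 0.269 ] F [-0.43  0.31 -2.55] T [-0.81  0.26 -0.  ] open 0.0559 qv 0.034
shift [-0.1076  0.1611 -0.1595] turn [ 3.229 -3.679 -7.792] rows>= 8.6
(array([-5.79009586e-03,  8.45767667e-02,  1.94425480e+00, -6.16253175e-15,
        1.11276109e+00, -1.21006728e+00]), np.float64(1.1665123515069515e-14))
[-0.0538  0.0806 -0.0798] [ 1.615 -1.84  -3.896]
shift [-0.0364  0.0456 -0.0954] turn [ 2.195 -2.394 -3.443] rows>= 4.42
```

View pics/w13.png

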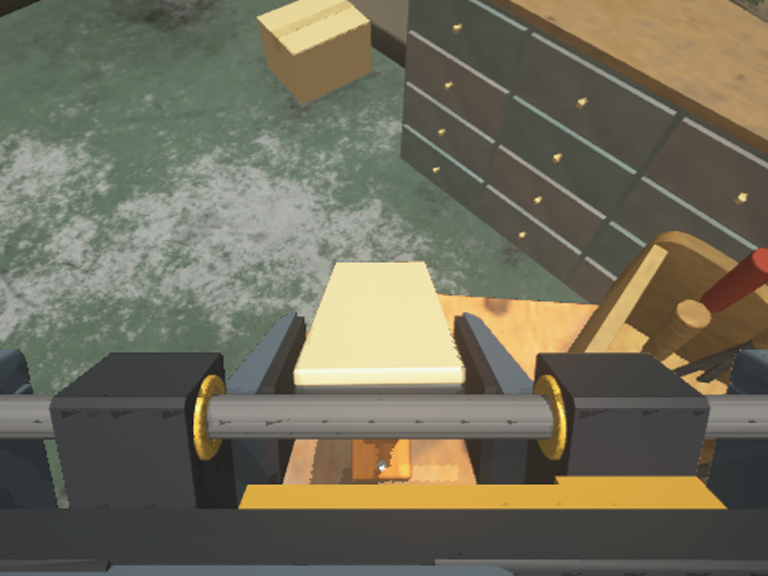

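>>> carry_out --series "-0.006 0.009 -0.009 0.18 -0.2 -0.43 0.3; -0.015 0.023 -0.023 0.46 -0.53 -1.1 0.3; -0.025 0.038 -0.037 0.76 -0.87 -1.84 0.3; -0.036 0.053 -0.053 1.07 -1.22 -2.58 0.3; -0.046 0.069 -0.068 1.38 -1.57 -3.33 0.3; -0.056 0.084 -0.083 1.68 -1.92 -4.06 0.3; -0.066 0.099 -0.098 1.99 -2.26 -4.8 0.3; -0.076 0.114 -0.113 2.29 -2.61 -5.53 0.3"

```text
t: 18.27
tool_pos: [0.5369, 0.0838, 0.2926]
tool_rot: [0.368, 0.922, 0.095, -0.077]
wrist_force: [-0.3, 0.4, -2.0]
opening: 0.0558
```

Run:
```python
from h import *
apply([-0.076,0.114,-0.113,2.29,-2.61,-5.53]); st=dev()
d,rv=rel(cmd(),[.57,.02,.305],tilted(159,0))
rows(d,rv,5,.3)
```

```text
t 18.275 meas-cmd [-0.0002 -0.0009 -0.0018] rot [ 0.22  0.02 -0.16] pos [0.5369 0.0838 0.2926] F [-0.27  0.41 -2.03] T [-0.31 -0.06 -0.02] open 0.0558 qv 0.714
shift [-0.0644 -0.0216 -0.0277] turn [ 0.939 -1.068 -2.263] rows>= 2.5
-0.0129 -0.0043 -0.0055 0.188 -0.214 -0.453 0.3; -0.0258 -0.0087 -0.0111 0.376 -0.427 -0.905 0.3; -0.0386 -0.013 -0.0166 0.564 -0.641 -1.36 0.3; -0.0515 -0.0173 -0.0221 0.751 -0.854 -1.81 0.3; -0.0644 -0.0216 -0.0277 0.939 -1.07 -2.26 0.3
```

>>> carry_out --series "-0.018 -0.006 -0.0077 0.26 -0.3 -0.63 0.3; -0.037 -0.0125 -0.016 0.54 -0.62 -1.3 0.3; -0.054 -0.018 -0.0233 0.79 -0.9 -1.9 0.3; -0.062 -0.0207 -0.0266 0.9 -1.03 -2.18 0.3; -0.0644 -0.0216 -0.0277 0.94 -1.07 -2.26 0.3; -0.0644 -0.0216 -0.0277 0.94 -1.07 -2.26 0.3; -0.0644 -0.0216 -0.0277 0.94 -1.07 -2.26 0.3"

```text
t: 19.15
tool_pos: [0.5696, 0.02, 0.3039]
tool_rot: [0.183, 0.983, -0.0, -0.001]
wrist_force: [-0.8, -0.9, -1.5]
opening: 0.0558
```

Run:
```python
from h import *
apply([-0.0644,-0.0216,-0.0277,0.94,-1.07,-2.26]); st=dev()
st=snap("wrist","w14",None,1.5)
im=cv2.imread("pics/w14_raw.png");cv2.imwrite("pics/w14a.png",cv2.resize(im[60:220,60:220],None,fx=4.5,fy=4.5,interpolation=cv2.INTER_CUBIC)[:600])
cv2.imwrite("pics/w14a.png",cv2.resize(im[60:210,40:230],None,fx=4,fy=4,interpolation=cv2.INTER_CUBIC))
```

```text
t 19.15 meas-cmd [-0.0005 -0.0001 -0.0012] rot [0.02 0.11 0.08] pos [0.5696 0.02   0.3039] F [-0.77 -0.87 -1.49] T [ 0.   -0.04  0.02] open 0.0558 qv 0.002
```

View pics/w14.png

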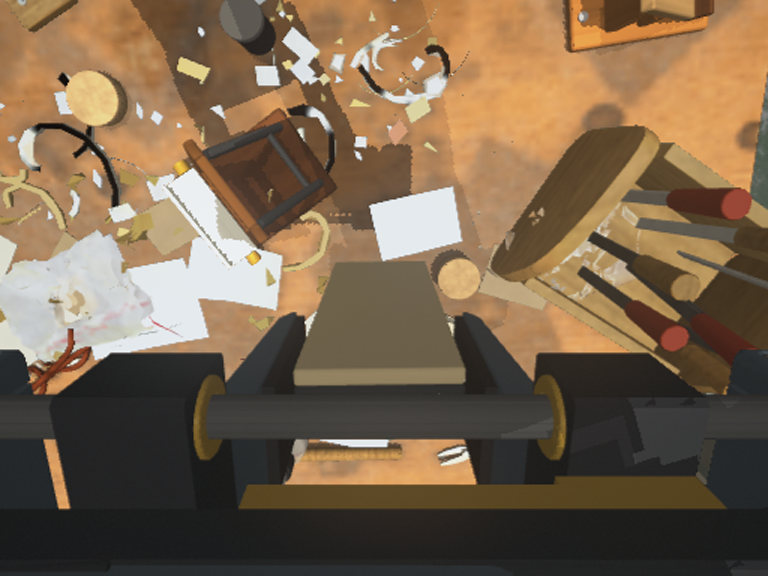

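View pics/w14a.png

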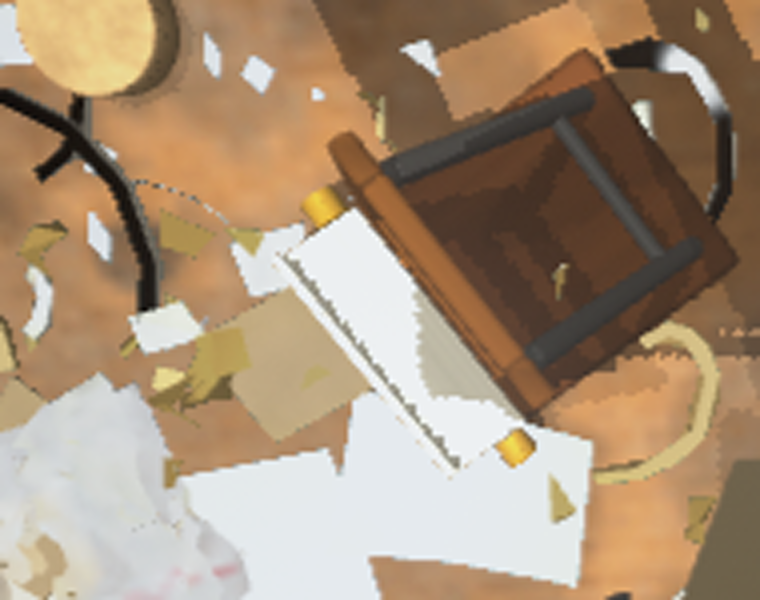

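```bash
cat >> h.py <<'E'
def onzc(e,st,uv,z,b=.008):
    P=onz(e,uv,z); k,r,t=e; dep=(P@r.T+t)[:,2]; return P-np.outer(b*dep,R.from_quat(st['tool_rot']).as_matrix()[:,1])
E
python3 - <<'E'
from h import *
st=ld("w14"); e=ext("wrist",st); f=lambda l:np.array(l)/4+[40,60]
def rep(n,l,z):
    P=onzc(e,st,f(l),z); d=P[1]-P[0]; print(n,P.round(4).tolist(),'len',np.linalg.norm(d).round(4),'yaw',np.degrees(np.arctan2(d[1],d[0])).round(2),'mid',P[:2].mean(0).round(4))
rep('top front',[(333,152),(522,408)],.1295)
rep('top back',[(356,140),(551,395)],.1295)
rep('base back',[(590,52),(737,260)],.010)
for z in (.025,.035,.045):
    rep('ledge inner',[(355,207),(530,420)],z); rep('ledge lip',[(280,250),(455,472)],z+.007); 
    rep('knobs',[(322,205),(515,447)],z)
print(onzc(e,st,[np.array((92,97))/1.5],.026),onzc(e,st,[np.array((460,278))/1.5],.026))
E
```

```text
top front [[0.4516, -0.0742, 0.1295], [0.5274, -0.0579, 0.1295]] len 0.0775 yaw 12.17 mid [ 0.4895 -0.066   0.1295]
top back [[0.4511, -0.0675, 0.1295], [0.527, -0.0493, 0.1295]] len 0.0781 yaw 13.52 mid [ 0.4891 -0.0584  0.1295]
base back [[0.4367, -0.0237, 0.01], [0.5171, -0.0043, 0.01]] len 0.0827 yaw 13.6 mid [ 0.4769 -0.014   0.01  ]
ledge inner [[0.455, -0.114, 0.025], [0.5412, -0.0905, 0.025]] len 0.0893 yaw 15.32 mid [ 0.4981 -0.1022  0.025 ]
ledge lip [[0.4592, -0.1408, 0.032], [0.5478, -0.1201, 0.032]] len 0.091 yaw 13.14 mid [ 0.5035 -0.1305  0.032 ]
knobs [[0.4505, -0.1239, 0.025], [0.548, -0.0994, 0.025]] len 0.1005 yaw 14.14 mid [ 0.4992 -0.1117  0.025 ]
ledge inner [[0.456, -0.1103, 0.035], [0.5402, -0.0873, 0.035]] len 0.0873 yaw 15.32 mid [ 0.4981 -0.0988  0.035 ]
ledge lip [[0.4601, -0.1364, 0.042], [0.5466, -0.1162, 0.042]] len 0.0888 yaw 13.14 mid [ 0.5034 -0.1263  0.042 ]
knobs [[0.4516, -0.12, 0.035], [0.5469, -0.096, 0.035]] len 0.0982 yaw 14.14 mid [ 0.4992 -0.108   0.035 ]
ledge inner [[0.457, -0.1066, 0.045], [0.5392, -0.0841, 0.045]] len 0.0852 yaw 15.32 mid [ 0.4981 -0.0954  0.045 ]
ledge lip [[0.461, -0.132, 0.052], [0.5455, -0.1123, 0.052]] len 0.0867 yaw 13.14 mid [ 0.5033 -0.1221  0.052 ]
knobs [[0.4527, -0.1161, 0.045], [0.5457, -0.0926, 0.045]] len 0.0959 yaw 14.14 mid [ 0.4992 -0.1044  0.045 ]
[[ 0.37203022 -0.16696855  0.02600176]] [[0.63549471 0.07377066 0.02600195]]
```

```bash
cat >> h.py <<'E'
ey=np.radians(13.6); eY=np.array([np.cos(ey),np.sin(ey),0]); eB=np.array([-np.sin(ey),np.cos(ey),0])
RT=eY*.460+eB*(-.179)+[0,0,.1295]
eX=eB*np.sin(np.radians(20))+[0,0,np.cos(np.radians(20))]   # up along rest
eR=eB*np.cos(np.radians(20))-[0,0,np.sin(np.radians(20))]   # into rest
EM=tilted(103.6,-20)
E
python3 - <<'E'
from h import *
from ik import *
print(RT,EM.round(3),eX,eR)
c=cmd()
for a,g in ((.17,.0215),(.10,.0215),(.051,.0145)):
    p=RT+eX*a-eR*g; d,rv=rel(c,p,EM); print(p.round(4),ik(p,EM,[0,.1,2.2,-.5,.8,.1]))
p=RT+eX*.17-eR*.0215; d,rv=rel(c,p,EM); rows(d,rv,8,.3)
E
```

```text
[ 0.4891925  -0.06581565  0.1295    ] [[-0.221  0.972  0.08 ]
 [ 0.913  0.235 -0.332]
 [-0.342  0.    -0.94 ]] [-0.08042334  0.33243024  0.93969262] [-0.22096131  0.91334458 -0.34202014]
shift [ 0.0662 -0.0779  0.0084] turn [ 0.966 -1.839  5.479] rows>= 5.48
[ 0.4803 -0.0289  0.2966] (array([ 0.0725256 , -0.08400108,  2.15927852, -0.4011198 ,  1.04334199,
        0.03510539]), np.float64(4.3785002628297124e-10))
shift [ 0.0526 -0.0976  0.0742] turn [ 0.966 -1.839  5.479] rows>= 5.48
[ 0.4859 -0.0522  0.2308] (array([ 0.02186544,  0.01417874,  2.20087155, -0.44124575,  0.89840695,
        0.05724112]), np.float64(1.7892871458396654e-08))
shift [ 0.0469 -0.106   0.1227] turn [ 0.966 -1.839  5.479] rows>= 5.48
[ 0.4883 -0.0621  0.1824] (array([ 6.04571390e-04,  9.75772967e-02,  2.22260440e+00, -4.83436168e-01,
        7.97022441e-01,  1.00292893e-01]), np.float64(1.4439066384883388e-09))
shift [ 0.0662 -0.0779  0.0084] turn [ 0.966 -1.839  5.479] rows>= 5.48
0.0083 -0.0097 0.0011 0.121 -0.23 0.685 0.3; 0.0166 -0.0195 0.0021 0.241 -0.46 1.37 0.3; 0.0248 -0.0292 0.0032 0.362 -0.69 2.05 0.3; 0.0331 -0.039 0.0042 0.483 -0.919 2.74 0.3; 0.0414 -0.0487 0.0053 0.604 -1.15 3.42 0.3; 0.0497 -0.0584 0.0063 0.724 -1.38 4.11 0.3; 0.0579 -0.0682 0.0074 0.845 -1.61 4.79 0.3; 0.0662 -0.0779 0.0084 0.966 -1.84 5.48 0.3
```

>>> carry_out --series "0.0055 -0.0065 0 0.08 -0.15 0.46 0.3; 0.015 -0.0175 0 0.22 -0.41 1.23 0.3; 0.026 -0.031 0.001 0.39 -0.73 2.19 0.3; 0.038 -0.045 0.003 0.56 -1.06 3.15 0.3; 0.049 -0.058 0.005 0.72 -1.37 4.08 0.3; 0.059 -0.0695 0.007 0.86 -1.64 4.9 0.3; 0.065 -0.0765 0.008 0.95 -1.81 5.38 0.3; 0.0662 -0.0779 0.0084 0.97 -1.84 5.48 0.3"

```text
t: 20.2
tool_pos: [0.4796, -0.0289, 0.2958]
tool_rot: [0.609, 0.774, -0.108, 0.136]
wrist_force: [0.5, -0.1, -0.8]
opening: 0.0558
```

>>> carry_out --series "0 0 0.015 0 0 0 0.3; 0 0 0.035 0 0 0 0.3; 0 0 0.055 0 0 0 0.3; 0 0 0.067 0 0 0 0.3; 0 0 0.07 0 0 0 0.3; 0 0 0.07 0 0 0 0.3; 0 0 0.07 0 0 0 0.3"

```text
t: 21.08
tool_pos: [0.4859, -0.0523, 0.2307]
tool_rot: [0.609, 0.774, -0.108, 0.136]
wrist_force: [-0.1, 0.1, -2.2]
opening: 0.0558
```

Run:
```python
from h import *
apply([.0662,-.0779,.0084,.97,-1.84,5.48]);apply([0,0,.07,0,0,0]); st=dev()
p=RT+eX*.051-eR*.0145; rel(cmd(),p,EM)
snap("wrist","w15",None,1.5); snap("side","s15",(200,180,380,320),4); snap("scene","sc15",(200,180,380,320),4)
```

```text
t 21.075 meas-cmd [-0.     -0.0001 -0.0002] rot [ 0.02 -0.    0.03] pos [ 0.4859 -0.0523  0.2307] F [-0.13  0.1  -2.17] T [0.25 0.11 0.02] open 0.0558 qv 0.003
shift [0.0071 0.0001 0.049 ] turn [-0.003  0.003 -0.001] rows>= 0.79
```

View pics/w15.png

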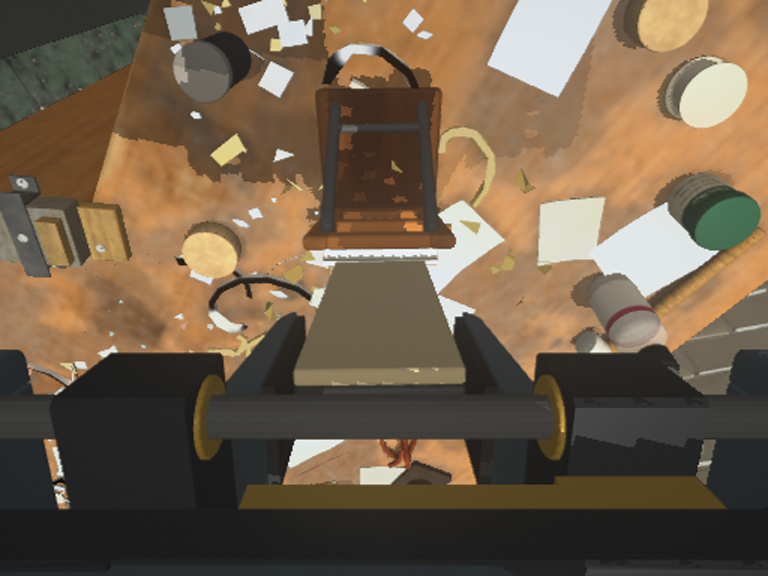

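View pics/s15.png

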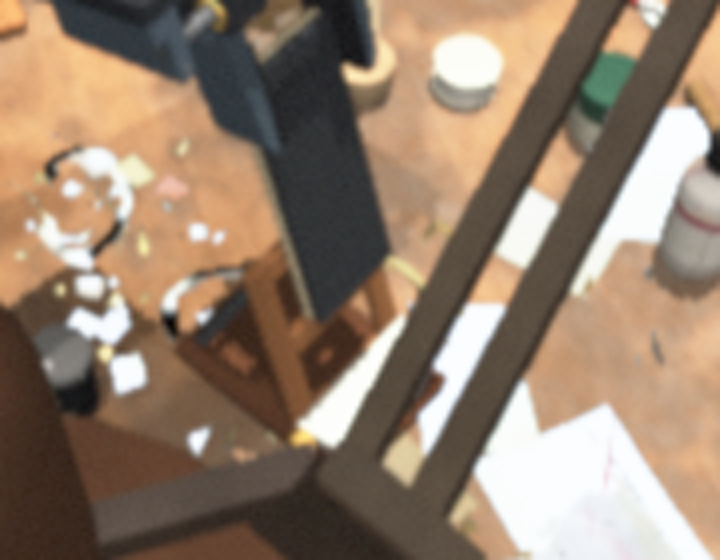

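View pics/sc15.png

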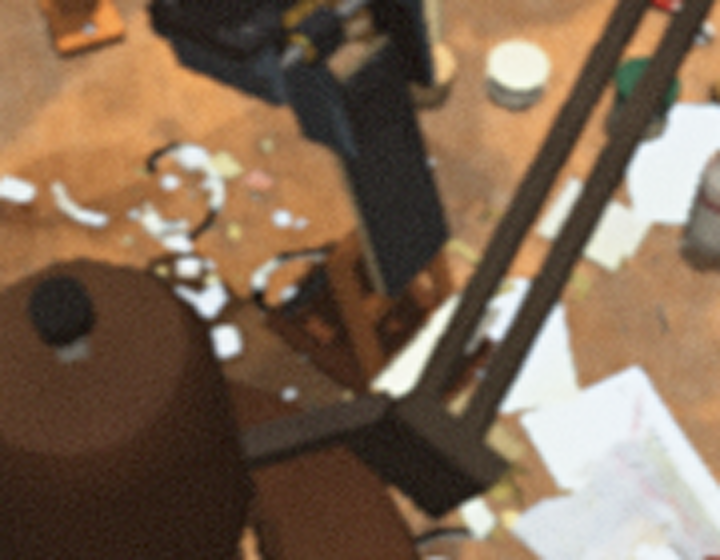

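>>> carry_out --series "0.0005 0 0.008 0 0 0 0.3; 0.0025 0 0.022 0 0 0 0.3; 0.005 0 0.036 0 0 0 0.3; 0.0065 0 0.045 0 0 0 0.3; 0.007 0 0.049 0 0 0 0.3; 0.007 0 0.049 0 0 0 0.3; 0.007 0 0.049 0 0 0 0.3"

```text
t: 22.1
tool_pos: [0.4881, -0.0623, 0.1821]
tool_rot: [0.609, 0.774, -0.108, 0.136]
wrist_force: [-0.1, -0.1, -2.5]
opening: 0.0556
```

Run:
```python
from h import *
apply([.007,0,.049,0,0,0]); st=dev()
snap("wrist","w16",(170,90,340,270),3.3)
```

```text
t 22.1 meas-cmd [-0.0001 -0.0002 -0.0003] rot [ 0.04 -0.    0.03] pos [ 0.4881 -0.0623  0.1821] F [-0.06 -0.06 -2.52] T [0.32 0.1  0.02] open 0.0556 qv 0.004
```

View pics/w16.png

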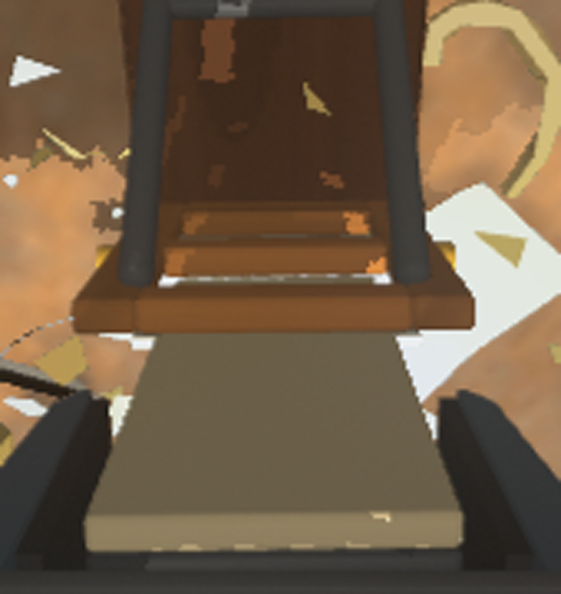

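>>> carry_out --series "0 0 0.002 0 0 0 0.3; 0 0 0.004 0 0 0 0.3; 0 0 0.006 0 0 0 0.3; 0 0 0.006 0 0 0 0.3"

```text
t: 22.65
tool_pos: [0.4882, -0.0644, 0.1759]
tool_rot: [0.609, 0.774, -0.108, 0.136]
wrist_force: [0.0, 0.8, -1.8]
opening: 0.0559
```

>>> carry_out --series "0 0 0.001 0 0 0 0.3; 0 0 0.002 0 0 0 0.3"

```text
t: 22.9
tool_pos: [0.4885, -0.065, 0.1742]
tool_rot: [0.609, 0.774, -0.108, 0.136]
wrist_force: [-0.1, 0.0, -1.7]
opening: 0.0558
```

>>> carry_out --series "0 0 0.001 0 0 0 0.3; 0 0 0.002 0 0 0 0.3"

```text
t: 23.15
tool_pos: [0.4887, -0.0657, 0.1723]
tool_rot: [0.609, 0.774, -0.108, 0.136]
wrist_force: [-0.1, -0.2, -2.3]
opening: 0.0556
```

>>> carry_out --series "0 0 0.001 0 0 0 0.3; 0 0 0.002 0 0 0 0.3"

```text
t: 23.4
tool_pos: [0.4888, -0.0664, 0.1704]
tool_rot: [0.609, 0.774, -0.108, 0.136]
wrist_force: [-0.4, -0.4, -1.0]
opening: 0.0555
```

>>> carry_out --series "0 0 0.001 0 0 0 0.3; 0 0 0.001 0 0 0 0.3"

```text
t: 23.65
tool_pos: [0.4888, -0.0667, 0.1694]
tool_rot: [0.609, 0.774, -0.108, 0.136]
wrist_force: [-0.6, -0.5, -3.4]
opening: 0.0554
```

>>> carry_out --series "0 0 0.001 0 0 0 0.3; 0 0 0.001 0 0 0 0.3"

```text
t: 23.9
tool_pos: [0.4889, -0.0671, 0.1685]
tool_rot: [0.609, 0.774, -0.108, 0.136]
wrist_force: [-0.5, 0.5, -1.7]
opening: 0.0557
```

>>> carry_out --series "0 0 0.0005 0 0 0 0.3; 0 0 0.001 0 0 0 0.3"

```text
t: 24.15
tool_pos: [0.489, -0.0674, 0.1676]
tool_rot: [0.609, 0.774, -0.108, 0.136]
wrist_force: [-0.1, -0.1, -2.8]
opening: 0.0558
```

>>> carry_out --series "0 0 0.001 0 0 0 0.3; 0 0 0.001 0 0 0 0.3"

```text
t: 24.4
tool_pos: [0.4891, -0.0677, 0.1666]
tool_rot: [0.609, 0.774, -0.108, 0.136]
wrist_force: [-0.3, 0.3, -1.6]
opening: 0.0558
```

>>> carry_out --series "0 0 0.0005 0 0 0 0.3; 0 0 0.001 0 0 0 0.3"

```text
t: 24.65
tool_pos: [0.4892, -0.068, 0.1658]
tool_rot: [0.609, 0.774, -0.108, 0.136]
wrist_force: [0.3, 0.3, -2.0]
opening: 0.0557
```

>>> carry_out --series "0 0 0.001 0 0 0 0.3; 0 0 0.001 0 0 0 0.3"

```text
t: 24.9
tool_pos: [0.4892, -0.0684, 0.1648]
tool_rot: [0.609, 0.774, -0.108, 0.136]
wrist_force: [-0.6, -0.4, -2.5]
opening: 0.056
```

>>> carry_out --series "0 0 0.0005 0 0 0 0.3; 0 0 0.001 0 0 0 0.3"

```text
t: 25.15
tool_pos: [0.4894, -0.0687, 0.1639]
tool_rot: [0.609, 0.774, -0.108, 0.136]
wrist_force: [1.0, 0.8, -2.2]
opening: 0.0553
```

>>> carry_out --series "0 0 0.001 0 0 0 0.3; 0 0 0.001 0 0 0 0.3"

```text
t: 25.4
tool_pos: [0.4894, -0.069, 0.1628]
tool_rot: [0.609, 0.774, -0.108, 0.136]
wrist_force: [0.2, 0.0, -2.3]
opening: 0.0558
```

>>> carry_out --series "0 0 0.0005 0 0 0 0.3; 0 0 0.001 0 0 0 0.3"

```text
t: 25.65
tool_pos: [0.4897, -0.0694, 0.1624]
tool_rot: [0.609, 0.774, -0.108, 0.136]
wrist_force: [-6.6, 5.5, 13.9]
opening: 0.0555
```

>>> carry_out --series "0 0 -0.0012 0 0 0 0.3; 0.0015 0 -0.0012 0 0 0 0.3; 0.003 0 -0.0012 0 0 0 0.3; 0.0045 0 -0.0012 0 0 0 0.3; 0.0045 0 -0.0012 0 0 0 0.3"

```text
t: 26.28
tool_pos: [0.4883, -0.0647, 0.1615]
tool_rot: [0.609, 0.774, -0.108, 0.136]
wrist_force: [0.5, -0.1, -2.5]
opening: 0.0559
```

Run:
```python
from h import *
for z in (.006,.002,.002,.002)+(.001,)*9+(-.0012,): apply([0 if z>0 else .0045,0,z,0,0,0])
st=dev()
r=st['tool_pos']-RT; print('along',r@eX-.131,'into',r@eR,'lat',r@eY)
M=tool(st)[:3,:3]; print('F tool',(M.T@st['wrist_force']).round(2))
snap("wrist","w17",(170,90,340,270),3.3)
```

```text
t 26.275 meas-cmd [-0.0005 -0.0001 -0.0008] rot [0.08 0.01 0.01] pos [ 0.4883 -0.0647  0.1615] F [ 0.46 -0.08 -2.46] T [ 0.26  0.14 -0.01] open 0.0559 qv 0.005
along -0.10052400466642282 into -0.009769101724757829 lat -0.000582741048467444
F tool [0.66 0.44 2.38]
```

View pics/w17.png

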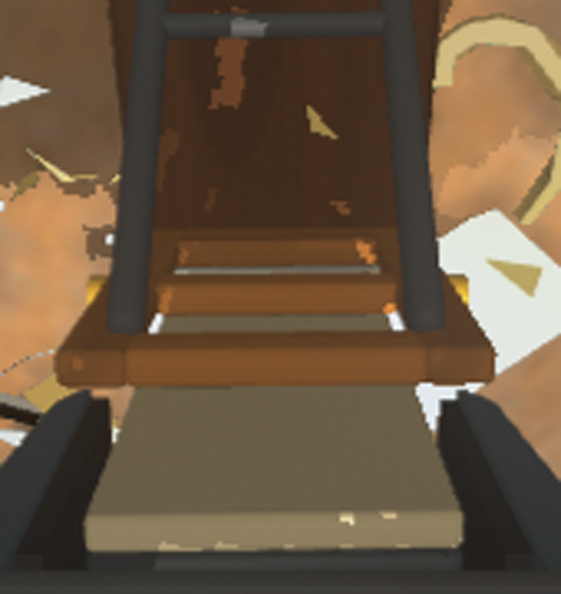

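>>> carry_out --series "0.001 0 0 0 0 0 0.3; 0.002 0 0 0 0 0 0.3; 0.002 0 0 0 0 0 0.3"

```text
t: 26.7
tool_pos: [0.488, -0.063, 0.1609]
tool_rot: [0.609, 0.774, -0.108, 0.136]
wrist_force: [0.3, -1.7, -2.0]
opening: 0.0555
```

>>> carry_out --series "0.0005 0 0 0 0 0 0.3; 0.001 0 0 0 0 0 0.3"

```text
t: 26.95
tool_pos: [0.4879, -0.0625, 0.1608]
tool_rot: [0.609, 0.774, -0.109, 0.136]
wrist_force: [1.0, -9.3, 0.2]
opening: 0.0559
```

>>> carry_out --series "-0.0006 0 0.0003 0 0 0 0.3; -0.0006 0 0.0006 0 0 0 0.3; -0.0006 0 0.0006 0 0 0 0.3"

```text
t: 27.32
tool_pos: [0.4881, -0.0629, 0.1603]
tool_rot: [0.609, 0.774, -0.108, 0.136]
wrist_force: [1.2, -3.1, 1.5]
opening: 0.0557
```

Run:
```python
from h import *
for r in ([.002,0,0],[.001,0,0],[-.0006,0,.0006]): apply(r+[0,0,0])
st=dev()
r=st['tool_pos']-RT; print('along',r@eX-.131,'into',r@eR,'lat',r@eY)
M=tool(st)[:3,:3]; print('F tool',(M.T@st['wrist_force']).round(2))
```

```text
t 27.325 meas-cmd [-0.0002 -0.0003 -0.0006] rot [ 0.05 -0.01  0.03] pos [ 0.4881 -0.0629  0.1603] F [ 1.2  -3.14  1.55] T [-0.51 -0.12 -0.08] open 0.0557 qv 0.001
along -0.10096146749629317 into -0.007662290970046236 lat -0.0003593562259856898
F tool [-3.66  0.43 -0.31]
```

>>> carry_out --series "0 0 0.0004 0 0 0 0.3; 0 0 0.0004 0 0 0 0.3"

```text
t: 27.58
tool_pos: [0.4882, -0.063, 0.1601]
tool_rot: [0.609, 0.774, -0.108, 0.136]
wrist_force: [-0.9, -1.3, 5.3]
opening: 0.0558
```

Run:
```python
from h import *
apply([0,0,.0004,0,0,0])
st=dev()
M=tool(st)[:3,:3]; print('F tool',(M.T@st['wrist_force']).round(2))
snap("side","s18",(200,180,380,320),4); snap("wrist","w18",(170,90,340,270),3.3)
```

```text
t 27.575 meas-cmd [-0.0002 -0.0002 -0.0004] rot [ 0.05 -0.01  0.03] pos [ 0.4882 -0.063   0.1601] F [-0.94 -1.34  5.31] T [-0.53  0.2  -0.18] open 0.0558 qv 0.001
F tool [-2.83 -1.24 -4.62]
```

View pics/s18.png

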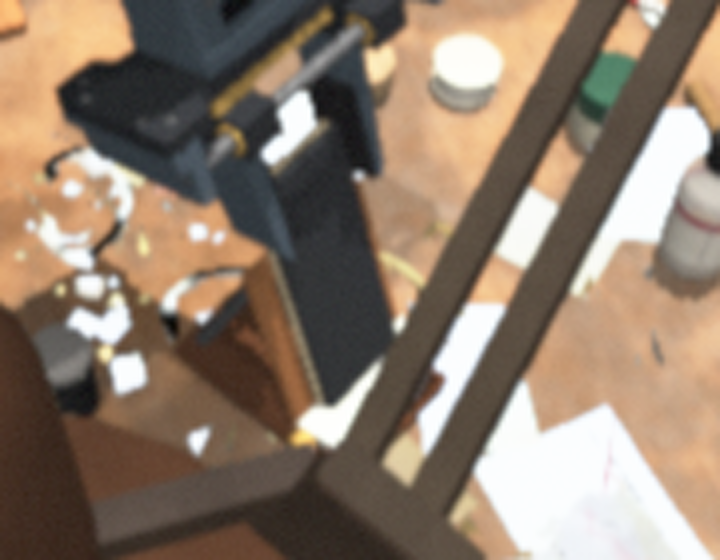

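View pics/w18.png

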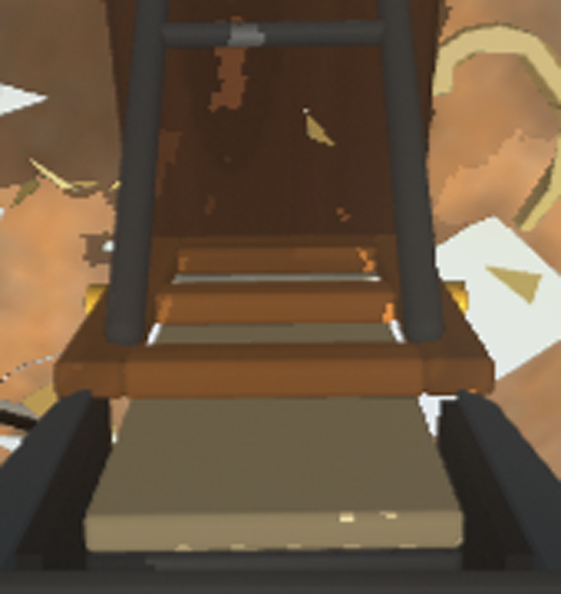

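>>> carry_out --series "-0.0003 0 -0.0003 0 0.05 0 0.3; -0.0006 0 -0.0003 0 0.1 0 0.3; -0.0006 0 -0.0003 0 0.1 0 0.3"

```text
t: 28.05
tool_pos: [0.4883, -0.0635, 0.1604]
tool_rot: [0.61, 0.775, -0.103, 0.129]
wrist_force: [2.8, -1.1, -0.2]
opening: 0.0559
```

Run:
```python
from h import *
apply([-.0006,0,-.0003,0,.1,0])
st=dev()
M=tool(st)[:3,:3]; print('F tool',(M.T@st['wrist_force']).round(2),'T tool',(M.T@st['wrist_torque']).round(2))
```

```text
t 28.05 meas-cmd [-0.0002 -0.0003 -0.0006] rot [0.05 0.02 0.04] pos [ 0.4883 -0.0635  0.1604] F [ 2.76 -1.05 -0.22] T [-0.31 -0.47  0.07] open 0.0559 qv 0.01
F tool [-1.51  2.44  0.75] T tool [-0.39 -0.41  0.06]
```

>>> carry_out --series "0.0003 0 0.0004 0 0 0 0.3; 0.0003 0 0.0004 0 0 0 0.3; 0.0003 0 0.0004 0 0 0 0.64; 0.0003 0 0.0004 0 0 0 0.66; 0.0003 0 0.0004 0 0 0 0.75; 0.0003 0 0.0004 0 0 0 0.75"

```text
t: 28.8
tool_pos: [0.488, -0.0633, 0.1598]
tool_rot: [0.61, 0.775, -0.103, 0.129]
wrist_force: [-0.2, -0.2, 0.0]
opening: 0.0685
```

Run:
```python
from h import *
apply([.0003,0,.0004,0,0,0])
st=dev()
snap("side","s19",(200,180,380,320),4); snap("wrist","w19",(170,90,340,270),3.3)
```

```text
t 28.8 meas-cmd [-0.0005 -0.0002 -0.0008] rot [0.08 0.01 0.02] pos [ 0.488  -0.0633  0.1598] F [-0.17 -0.21  0.04] T [0.14 0.06 0.03] open 0.0685 qv 0.002
```

View pics/s19.png

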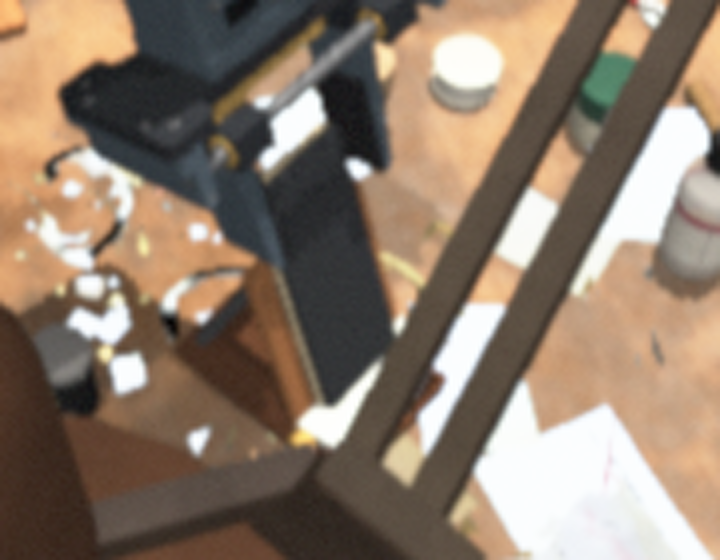

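View pics/w19.png

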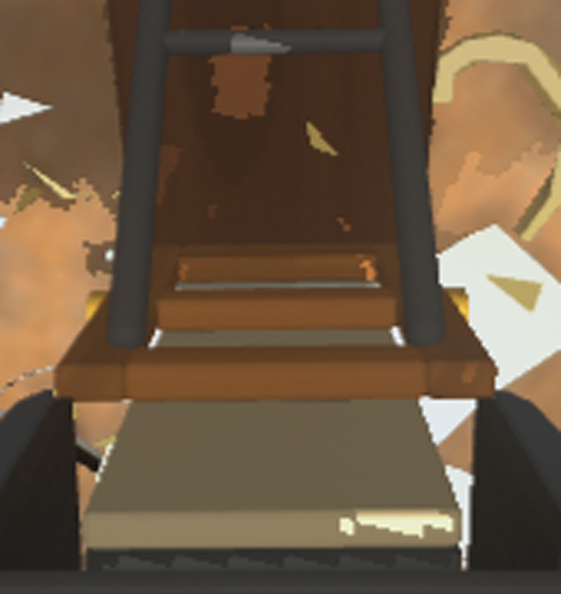

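>>> carry_out --series "0 0 0 0 0 0 0.95; 0 0 0 0 0 0 0.95; 0 0 -0.008 0 0 0 0.95; 0 0 -0.025 0 0 0 0.95; 0 0 -0.05 0 0 0 0.95; 0 0 -0.08 0 0 0 0.95; 0 0 -0.105 0 0 0 0.95; 0 0 -0.12 0 0 0 0.95"

```text
t: 29.9
tool_pos: [0.4793, -0.0246, 0.2754]
tool_rot: [0.61, 0.775, -0.102, 0.13]
wrist_force: [0.3, -0.7, -0.3]
opening: 0.0865
```

Run:
```python
from h import *
apply([0,0,-.12,0,0,0]); st=dev()
snap("side","s20",(180,160,380,310),4); snap("wrist","w20",None,1.5)
```

```text
t 29.9 meas-cmd [-0.      0.0005  0.0014] rot [-0.06 -0.01  0.03] pos [ 0.4793 -0.0246  0.2754] F [ 0.29 -0.7  -0.29] T [ 0.06  0.09 -0.02] open 0.0865 qv 0.236
```

View pics/s20.png

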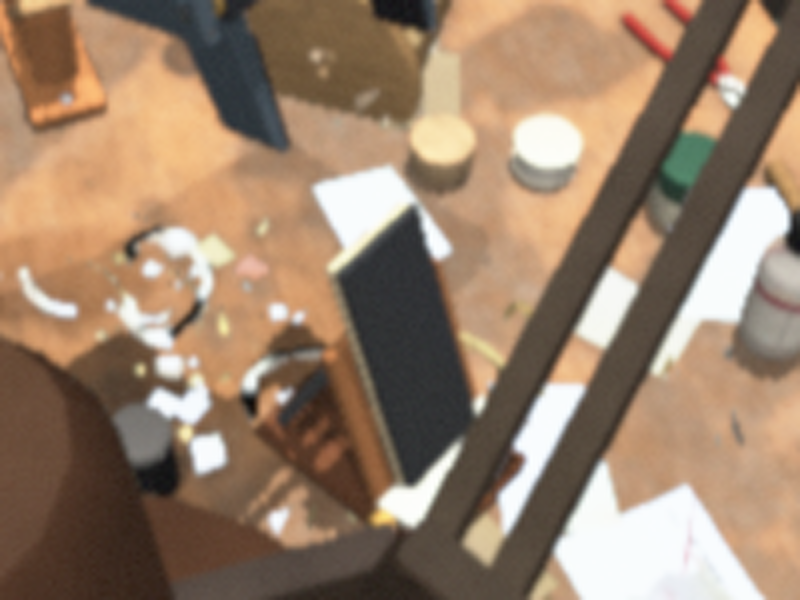

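View pics/w20.png

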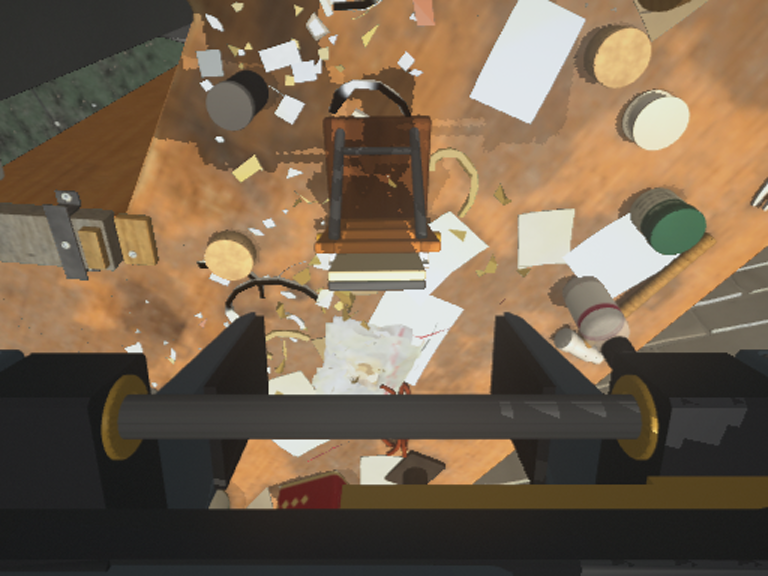

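>>> carry_out --series "0 0 -0.02 0 0 0 0.95; 0 0 -0.03 0 0 0 0.95; 0 0 -0.03 0 0 0 0.95; 0 0 -0.03 0 0 0 0.95"

```text
t: 30.5
tool_pos: [0.4765, -0.0159, 0.3009]
tool_rot: [0.61, 0.775, -0.103, 0.129]
wrist_force: [-0.6, 0.0, 0.6]
opening: 0.0865
```

Run:
```python
from h import *
apply([0,0,-.03,0,0,0]); st=dev()
st=snap("wrist","w21"); im=cv2.imread("pics/w21_raw.png")
cv2.imwrite("pics/w21a.png",cv2.resize(im[60:210,190:320],None,fx=4,fy=4,interpolation=cv2.INTER_CUBIC))
e=ext("wrist",st); ty=R.from_quat(st['tool_rot']).as_matrix()[:,1]
def pj(P):
    P=np.array(P); k,r,t=e; dep=(P@r.T+t)[:,2]; return ((proj(e,P+np.outer(.008*dep,ty))-[190,60])*4).round(1)
for lean in (0,1,2,-1):
    a=np.radians(20-lean); X=eB*np.sin(a)+[0,0,np.cos(a)]; Rr=eB*np.cos(a)-[0,0,np.sin(a)]
    foot=RT-eX*.101
    print(lean,pj([foot+X*.15+eY*y-Rr*z for y in (-.028,.028) for z in (0,.012)]).tolist())
print('bar front top',pj([RT+eY*y for y in (-.044,.044)]).tolist())
```

```text
t 30.5 meas-cmd [-0.0005 -0.0003 -0.0015] rot [0.12 0.01 0.01] pos [ 0.4765 -0.0159  0.3009] F [-0.58  0.03  0.56] T [ 0.09  0.13 -0.02] open 0.0865 qv 0.004
0 [[137.3, 466.0], [138.6, 516.2], [379.7, 466.2], [378.5, 516.4]]
1 [[137.6, 477.0], [138.9, 526.7], [379.4, 477.2], [378.1, 526.9]]
2 [[137.9, 487.9], [139.3, 537.2], [379.1, 488.1], [377.8, 537.3]]
-1 [[137.0, 454.9], [138.2, 505.5], [380.0, 455.1], [378.8, 505.7]]
bar front top [[95.1, 425.9], [423.5, 426.1]]
```

View pics/w21a.png

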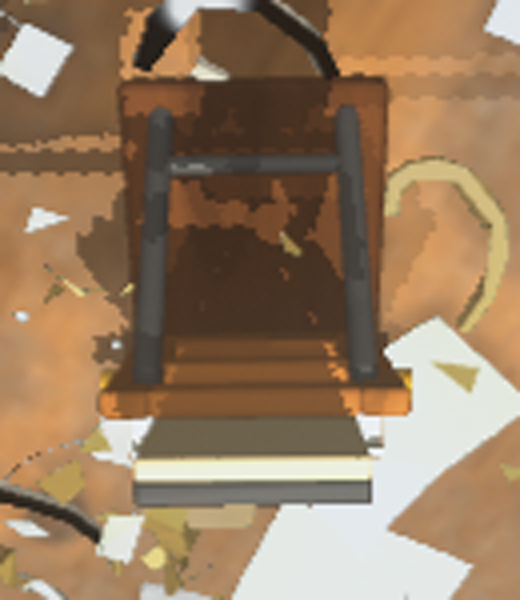

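Run:
```python
from h import *
dev(); print(bot.hand_in())
```

```text
t 30.55 meas-cmd [-0.0005 -0.0004 -0.0015] rot [0.13 0.01 0.01] pos [ 0.4765 -0.0159  0.3009] F [ 0.32  0.58 -0.01] T [ 0.11  0.05 -0.02] open 0.0868 qv 0.003
the job is handed in; nothing more can be done
None
```

The stone now stands on the drying easel the other way round, dark face outward, and the job was handed in at about 30.6 s of the 67 s allowed.

- **Wedge:** I gripped the stone by its long edges and laid it pale face up on the sloping block. I felt for the board and then the block's ledge, released it, and the pictures showed it propped there.
- **Easel:** I took it again by its raised end and carried it to the easel. I lowered it in steps of 1–2 mm and met the ledge about 101 mm below the rest's top. I then moved the stone back against the rest, tilted it about 1° so the foot touched too, and released it.

**Last checks**
- In the final wrist picture the stone stands on the ledge, straight and within about 1 mm of the middle.
- It looks flush with the rest: the lean differs from the rest by roughly 0.3° as judged from the picture.
- The gripper was open and about 15 cm clear, with near-zero wrist force. I did not move any of the other things, and they look undisturbed in the last pictures.

**What disagreed**
- The first touch of the ledge peaked at about 16 N before I backed off, and the board touch on the wedge at about 19 N. The final set-down before release was only a few newtons.
- The wrist camera read about 0.8% of depth too far to one side, so I corrected the easel position for it. Even so, the predicted rows of the bar and the stone were both about 2–3 pixels off the picture. Their spacing matched the flush prediction to within about 1 pixel.

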